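# Charge the drying jar and load the vial tray into the dry box

### The arm

A 7-joint arm with a two-finger parallel gripper is mounted at the origin on the work surface. World frame = base frame: x ahead of the robot, y to its left, z up, the work surface at z = 0. Lengths are in m, angles in rad, forces in N, time in s.
With the tool pointing down it reaches from about 0.425 to 1.025 m from the base axis. Payload 9.4 kg.
Tool frame: the origin (TCP) lies at the very end of the fingers, on their centre line; the grasp point (between the pads) lies 19 mm behind it; z points along the fingers, y is the line along which they close (so a half turn about z gives the same grasp; the last joint's range is limited). The gripper opens to 85 mm and grips with 20 to 120 N. Pads are 22 mm wide; open, the fingers measure 114 mm over their backs; the gripper's body (76 mm by 85 mm) begins 54 mm behind the grasp point. The pads swing forward as they close: fully open they stand 13 mm farther back than shut.
Start: joints at [-1.186, 0.599, -0.003, 1.599, 0.002, 0.943, -0.08], TCP at [0.323, 0.649, 0.231] pointing down, gripper open.
Joint ranges: [-2.57, 2.57], [-0.35, 1.97], [-1.29, 1.29], [0.11, 2.56], [-1.05, 4.19], [0.11, 1.86], [-2.63, 2.63]. Speed limits (rad/s): [2.22, 2.22, 3.01, 3.01, 3.14, 3.14, 3.14].

### API

Orientations are given as a unit quaternion [w, x, y, z].
In Python, from bench import arm gives the robot as it stands.
- The arm moves only by the shell command python3 -m pendant 'ROWS' [OPENING]. ROWS is JSON, a list of rows, each a list of 6 numbers: the shift along the tool's x, y, z in cm, then the turn, a rotation vector about the tool's x, y, z in degrees. In form: [[dx, dy, dz, wx, wy, wz], ...]. A call has 1 to 12 rows; each row shifts and turns the commanded pose from where the row before left it, along the tool's axes as they then stand; what a row does not reach is not made up. A row lasts 1/10 s, in which the tool goes at most 50 mm and 8.59 degrees, less where a joint would pass 70% of its speed; a pose out of reach is approached as far as the arm can. A call with a gripper value outside its range is refused whole. OPENING is the opening, from 0 (shut) to 1 (fully open), set as the call begins (- or left out, the last holds). The fingers move at their own pace and stop on an object; the grip force is fixed at half the most. Time passes only in rows, so rows that do not move let the fingers close. It gives the time, the measured TCP pose, the force, the opening and the grip force at its end, in the units of the state.
- arm.sense(): the state, without advancing time (a new reading comes with each control period).
- arm.get_image(name): name is "scene" or "side" or "wrist"; returns the picture (384x512x3 uint8, red, green, blue); there is no depth.
- arm.camera_params(name): a dict with "fx", "fy", "cx", "cy" (pixels), "R" (3x3) and "t" (3): a world point X has camera coordinates R X + t. Camera axes: x right, y down, z forward; pixel columns grow to the right and rows downward; lengths in m; the calibration is good to about 2 mm. A picture is of the moment at which its call begins: read the wrist's pose just before it. camera_params takes no time and is no camera call; for the wrist camera it gives the pose at the moment of the call.
- arm.sign_off(): hands the job in; it is judged then, once.
The state is a dict: "clock": time; "q": joint angles; "joint_velocities": joint speeds; "tau": joint torques, N m; "tool_pos": TCP position; "orientation": TCP orientation; "ft_force": force on the tool from outside, world axes, zero at the start; "ft_torque": the same for the moment, N m; "grip_width": opening from 0.0 (shut) to 1.0 (fully open); "grip_force": force on a finger pad.
Only numpy, scipy, OpenCV 4.12 (cv2) and the standard library are available. Lean on these libraries where they do the work, as an engineer would, in place of code of your own. Each camera call takes 0.05 s, during which the arm holds its last target. There are 200 camera calls.

### The job

Pour all the orange drying balls from the scoop through the funnel into the jar, then lift the funnel off and stand it upright in the middle of the white pad; lay the emptied scoop back level in the middle of the blue mat. Stand every plugged vial that is loose on the bench upright in the tray's vial bays, and only then slide the loaded tray into the green-edged dry box, straight and fully home against the back stop, with jar and vials still standing. Leave the amber bottle and the cork alone.

Things in the scene. Friction and masses are not known exactly. Their poses are not given: they have to be found in the camera images.
- drybox: Fixed clear box, green taped edges, 200 deep, 266 wide, 155 high, front open, no floor (tray slides on the bench). Origin: middle of the mouth at bench level; +x into the box. Inside, guide rails 30 high stand 232 apart; their flared lips reach 33 mm out of the mouth. Roof underside 152 high. Back stop face at x = +180 mm, 20 high.
- tray: Loose aluminium tray 180 (x) x 220 (y), rim and bay walls 30 high, floor 4 thick, 0.45 kg. Origin: underside middle; +x end enters the box first. Jar bay 72 wide, centre x = -43 mm. Four vial bays, 78 (x) x 50 (y), centres x = +47, y = -79, -26, +26, +79 mm. Blue handle at the -x end. Home: tray origin 90 mm inside the box mouth, handle outside.
- tray_handle (a point): Grip point of the tray's blue handle, an upright plate 12 thick (tray x), 60 wide (tray y), from 4 to 46 above the bench; the point is 12 below its top edge and 160 mm behind the tray's middle; axes as the tray's.
- jar_bay (a point): Middle of the tray's jar bay, on the bay floor; moves with the tray.
- jar: Clear open jar with a blue foot, 66 outside diameter, 58 inside, 90 high, base 5 thick, 0.25 kg, standing in the tray's jar bay. Origin: underside centre, z up.
- funnel: White funnel, 0.11 kg, set on the jar. Origin: centre of the stem's lower end, z up. Stem 41 outside, bore 35, 22 long; collar 84 diameter, underside 18 above the origin, rests on the jar's rim; cone opens to 124 diameter at the rim, 75 above the origin. Stands by itself on its stem. A blue tab sticks out of the rim towards funnel +y.
- funnel_tab (a point): Grip point of the funnel's blue tab: a plate 10 thick (funnel x), running from 60 to 96 mm out along funnel +y, from 51 to 85 above the funnel's origin; the point is 83 mm out and 15 below the tab's top.
- scoop: Steel scoop, 0.14 kg, level on the blue mat, balls in it. Origin: underside near the middle; z up; pours towards its -x end. Trough 44 wide inside, 50 outside, walls 38 high; flat floor x = -5 to +50 mm, then a ramp rising 25 degrees to the open lip at x = -60 mm: balls roll out when the -x end dips over 25 degrees. Black handle at +x.
- scoop_grip (a point): Grip point of the scoop's black handle: an upright plate 12 thick (scoop y), from x = +52 to +96 mm and from 22 to 72 above the scoop's underside; the point is at x = +78 mm, 14 below the plate's top; axes as the scoop's.
- white_pad: Fixed white foam pad, 130 x 130 x 12 high, where the funnel goes. Origin: underside centre.
- blue_pad: Fixed thin blue mat, 130 x 130 x 4 high, the scoop's place. Origin: underside centre.
- ball0: Orange ceramic drying ball, 16 diameter, 10 g, in the scoop at the start. Origin: its centre. May be absent.
- ball1: Orange ceramic drying ball, 16 diameter, 10 g, in the scoop at the start. Origin: its centre. May be absent.
- ball2: Orange ceramic drying ball, 16 diameter, 10 g, in the scoop at the start. Origin: its centre. May be absent.
- ball3: Orange ceramic drying ball, 16 diameter, 10 g, in the scoop at the start. Origin: its centre. May be absent.
- ball4: Orange ceramic drying ball, 16 diameter, 10 g, in the scoop at the start. Origin: its centre. May be absent.
- ball5: Orange ceramic drying ball, 16 diameter, 10 g, in the scoop at the start. Origin: its centre. May be absent.
- vial0: Stubby clear glass vial with dry brown matter at the bottom and a white cotton plug, 36 diameter (plug 37, from 52 up), 70 high overall, 90 g, standing loose on the bench. Origin: underside centre, z up. May be absent.
- vial1: Stubby clear glass vial with dry brown matter at the bottom and a white cotton plug, 36 diameter (plug 37, from 52 up), 70 high overall, 90 g, standing loose on the bench. Origin: underside centre, z up. May be absent.
- vial2: Stubby clear glass vial with dry brown matter at the bottom and a white cotton plug, 36 diameter (plug 37, from 52 up), 70 high overall, 90 g, standing loose on the bench. Origin: underside centre, z up. May be absent.
- vial3: Stubby clear glass vial with dry brown matter at the bottom and a white cotton plug, 36 diameter (plug 37, from 52 up), 70 high overall, 90 g, standing loose on the bench. Origin: underside centre, z up. May be absent.
- amber_bottle: Amber bottle, 56 diameter, 130 high, bystander. Origin: underside centre.
- cork: Small cork stopper, 30 diameter, 26 high, bystander. Origin: underside centre.
- rack: Fixed aluminium vial rack full of plugged vials at the right side of the bench, 246 x 150 x 78 high, bystander: not part of the job. Origin: underside centre.

How it is judged:
By the outcome, as a careful person would: the job done as asked, in the order asked, and still so for the second after the job is handed in, with the robot touching nothing.
Of ball0, ball1, ball2, ball3, ball4, ball5 only 3 to 6 are there at a start; the rules pass over those that are not, and their reading is None.
Of vial0, vial1, vial2, vial3 only 2 to 4 are there at a start; the rules pass over those that are not, and their reading is None.
At some moment in a run one of vial0, vial1, vial2, vial3 may be knocked a few centimetres aside while the robot is not near it.
It also fails if it takes over 208 s, if anything falls off the work surface, if the arm or the gripper's body presses on something with over 40 N, if the wrist force passes 120 N, or if a joint passes its speed limit or range.

## Working session

There is one attempt and no reset: what is moved stays moved. The work goes in short steps, Python scripts to look and compute and a shell command to move; the robot and the scene stay as the last step left them, time stands still between calls to the robot, and variables do not carry over. Pictures are saved under pics/ and viewed, at most 14 in all, crops included, and the job is handed in when it is done.

```bash
ls; mkdir -p pics; python3 - <<'E'
from bench import arm
import cv2,numpy as np
s=arm.sense();print(s['clock'],s['tool_pos'],s['orientation'],s['grip_width'])
for n in ['scene','side','wrist']:
    p=arm.camera_params(n);im=arm.get_image(n)
    cv2.imwrite(f'pics/{n}0.png',im[:,:,::-1])
    R=np.array(p['R']);t=np.array(p['t']);print(n,p['fx'],p['cx'],p['cy'],'C',(-R.T@t).round(3),'fwd',R[2].round(2))
E
```

```text
pics
0.0 [0.32281702 0.64862726 0.23039124] [-1.29856275e-04  2.28822293e-01  9.73467885e-01 -7.86596611e-04] 1.0018718810551654
scene 439.7432614946552 255.2994665686694 181.13944667682412 C [ 1.067 -0.535  1.17 ] fwd [-0.39  0.38 -0.84]
side 491.9253754440123 253.208419388331 185.274195695748 C [-0.411 -1.213  1.012] fwd [ 0.56  0.65 -0.51]
wrist 335.31638094996464 252.5583558087685 189.17626640763476 C [0.25  0.684 0.373] fwd [ 0.28 -0.14 -0.95]
```

View pics/scene0.png

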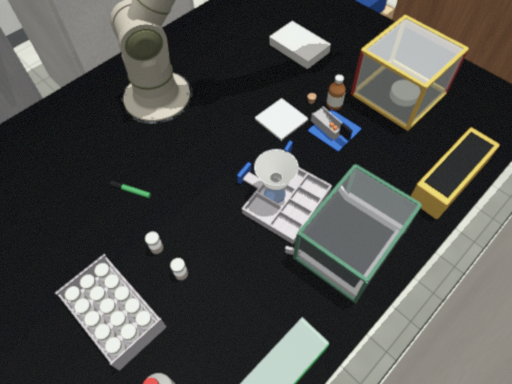

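View pics/side0.png

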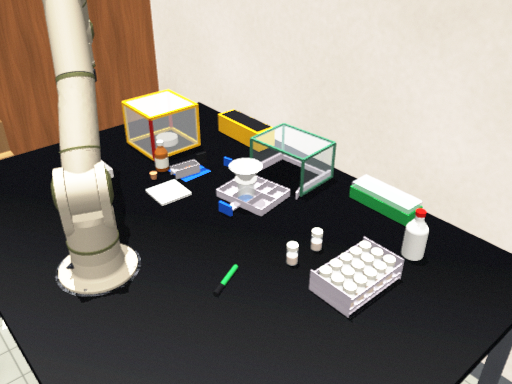

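The pictures show two loose vials at scene (154,243) and (179,268), the tray with jar and funnel near (285,190), the scoop on the blue mat at (335,128), the white pad at (281,118) and the dry box at (357,230).

```bash
cat > h.py <<'E'
import numpy as np,cv2
from bench import arm
from scipy.spatial.transform import Rotation as Ro
class Cam:
    def __init__(s,n):
        p=arm.camera_params(n);s.n=n;s.R=np.array(p['R']);s.t=np.array(p['t']);s.f=np.array([p['fx'],p['fy']]);s.c=np.array([p['cx'],p['cy']])
        s.C=-s.R.T@s.t
    def grab(s,name=None):
        s.im=arm.get_image(s.n)
        if name: cv2.imwrite(f'pics/{name}.png',s.im[:,:,::-1])
        return s.im
    def ray(s,uv):
        d=s.R.T@np.append((np.array(uv,float)-s.c)/s.f,1);return d/np.linalg.norm(d)
    def plane(s,uv,z):
        d=s.ray(uv);return s.C+d*(z-s.C[2])/d[2]
    def proj(s,X):
        x=s.R@np.array(X,float)+s.t;return s.c+s.f*x[:2]/x[2]
def tri(c1,u1,c2,u2):
    A=[];b=[]
    M=np.zeros((3,3));v=np.zeros(3)
    for c,u in((c1,u1),(c2,u2)):
        P=np.eye(3)-np.outer(c.ray(u),c.ray(u));M+=P;v+=P@c.C
    X=np.linalg.solve(M,v);return X,max(np.linalg.norm(c.proj(X)-u) for c,u in((c1,u1),(c2,u2)))
def blobs(m,a=15):
    n,l,st,ce=cv2.connectedComponentsWithStats(m.astype(np.uint8))
    return [(st[i,4],ce[i].round(1),st[i,:4]) for i in range(1,n) if st[i,4]>=a]
def hsv(im): return [x.astype(int) for x in cv2.split(cv2.cvtColor(im,cv2.COLOR_RGB2HSV))]
def crop(im,x0,y0,x1,y1,k,name): cv2.imwrite(f'pics/{name}.png',cv2.resize(im[y0:y1,x0:x1,::-1],None,fx=k,fy=k,interpolation=cv2.INTER_CUBIC))
E
python3 - <<'E'
from h import *
for n in ['scene','side']:
    c=Cam(n);im=c.grab();h,s,v=hsv(im)
    print(n,'blue');[print(b) for b in blobs((h>100)&(h<125)&(s>150)&(v>60))]
    print('orange');[print(b) for b in blobs((h>3)&(h<22)&(s>100)&(v>100),4)]
    print('white');[print(b) for b in blobs((s<40)&(v>200),15)]
    if n=='scene': crop(im,240,100,430,300,3,'s1')
    else:
        a=im[130:220,145:345]; crop(im,145,130,345,220,4,'d1')
E
```

```text
scene blue
(np.int32(223), array([372.8,   4. ]), array([355,   0,  31,  13], dtype=int32))
(np.int32(235), array([348.4, 124. ]), array([330, 110,  32,  29], dtype=int32))
(np.int32(391), array([328.1, 138.3]), array([308, 125,  41,  27], dtype=int32))
(np.int32(68), array([288.5, 145.6]), array([284, 140,   9,  12], dtype=int32))
(np.int32(152), array([243.2, 171.6]), array([237, 162,  15,  22], dtype=int32))
orange
(np.int32(4), array([394.2,   9.5]), array([394,   8,   2,   4], dtype=int32))
(np.int32(6), array([392.5,  15.5]), array([392,  13,   2,   6], dtype=int32))
(np.int32(5), array([463.4,  15. ]), array([462,  13,   3,   5], dtype=int32))
(np.int32(11), array([399.8,  16.6]), array([396,  14,   9,   7], dtype=int32))
(np.int32(18), array([414.5,  18.2]), array([406,  14,  18,  10], dtype=int32))
(np.int32(13), array([433. ,  27.8]), array([427,  25,  13,   7], dtype=int32))
(np.int32(5), array([455.8,  30.6]), array([455,  29,   2,   4], dtype=int32))
(np.int32(58), array([458.5,  44.9]), array([441,  32,  29,  31], dtype=int32))
(np.int32(6), array([457.7,  33.8]), array
[... 5319 characters left out ...]
 235.2]), array([311, 227,  12,  18], dtype=int32))
(np.int32(2558), array([358. , 268.3]), array([311, 237,  93,  63], dtype=int32))
(np.int32(171), array([292.2, 249.2]), array([287, 241,  12,  18], dtype=int32))
(np.int32(240), array([130.8, 260.3]), array([125, 247,  13,  28], dtype=int32))
(np.int32(658), array([ 80.4, 278.4]), array([ 58, 255,  67,  37], dtype=int32))
(np.int32(293), array([373.8, 291.3]), array([349, 272,  52,  42], dtype=int32))
(np.int32(1206), array([ 12.1, 360.4]), array([  0, 318,  38,  66], dtype=int32))
(np.int32(173), array([508. , 368.1]), array([502, 350,  10,  32], dtype=int32))
(np.int32(85), array([470.4, 379.9]), array([462, 375,  16,   9], dtype=int32))
```

View pics/s1.png

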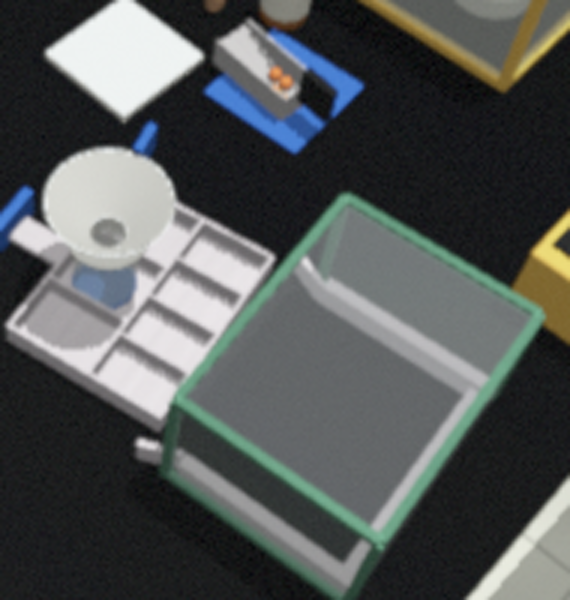

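View pics/d1.png

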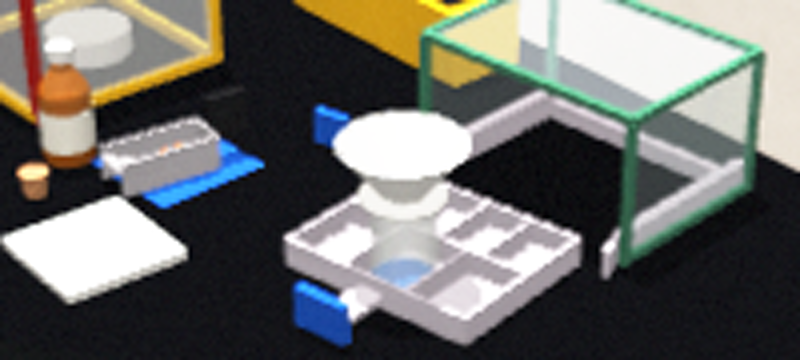

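The scene crop shows the tray rim's corners at crop px (8,325), (163,425), (273,255), the dry-box roof's corners at (345,198), (540,315), (380,540), (178,400), and at least two balls in the scoop. The side crop shows the cork and bottle left of the scoop's lip.

```bash
python3 - <<'E'
from h import *
S=Cam('scene');D=Cam('side')
S.grab();D.grab()
cs=lambda u:(np.array(u,float)+.5)/3+[240,100]-.5
cd=lambda u:(np.array(u,float)+.5)/4+[145,130]-.5
P=lambda n,x:print(n,np.array(x).round(4))
for a,b in(((151.5,237.5),(292.2,249.2)),((177,264.3),(316.7,235.2))): P('vial',np.append(*tri(S,a,D,b)))
print('tray rim');T=[S.plane(cs(u),.03) for u in((8,325),(163,425),(273,255))];[P('t',t) for t in T]
P('sides',[np.linalg.norm(T[1]-T[0]),np.linalg.norm(T[2]-T[1])])
T2=[D.plane(cd(u),.03) for u in((284,238),(465,322),(582,243))];[P('tside',t) for t in T2]
print('box top');B=[S.plane(cs(u),.155) for u in((345,198),(540,315),(380,540),(178,400))];[P('b',t) for t in B]
B2=[D.plane(cd(u),.155) for u in((424,36),(633,118),(762,48))];[P('bs',t) for t in B2]
P('boxsides',[np.linalg.norm(B[i]-B[(i+1)%4]) for i in range(4)])
h,s,v=hsv(S.im);bl=(h>100)&(h<125)&(s>150)&(v>60)
def rect(m,box,cam,z):
    x,y,w,hh=box;mm=np.zeros(m.shape,np.uint8);mm[y:y+hh,x:x+w]=m[y:y+hh,x:x+w]
    pts=np.argwhere(mm)[:,::-1]
    hull=cv2.convexHull(pts.astype(np.int32))[:,0].astype(float)
    c=hull.mean(0);hull=hull+.3*np.sign(hull-c)
    w3=np.array([cam.plane(u,z)[:2] for u in hull])
    return cv2.minAreaRect((w3*1000).astype(np.float32))
print('white pad',rect((s<40)&(v>200),(254,97,55,45),S,.012))
print('blue pad',rect(bl,(306,108,58,46),S,.004))
h2,s2,v2=hsv(D.im);wh=(s2<40)&(v2>200)
print('white pad side',rect(wh,(144,177,48,40),D,.012))
for n,a,b in(('handle',(243.2,171.6),(224.6,207.9)),('tab',(288.5,145.6),(226.4,160.5))):P(n,np.append(*tri(S,a,D,b)))
print('scoop, funnel rim')
# scoop handle plate top corners by eye
crop(S.im,300,70,370,160,6,'s2');crop(D.im,150,140,220,190,8,'d2')
cv2.imwrite('pics/m.png',np.hstack([cv2.resize(cv2.imread('pics/s2.png'),(350,450)),cv2.resize(cv2.imread('pics/d2.png'),(440,314))[:314] if 0 else cv2.copyMakeBorder(cv2.resize(cv2.imread('pics/d2.png'),(448,320)),0,130,0,0,cv2.BORDER_CONSTANT)]))
E
```

```text
vial [ 0.4724 -0.3752  0.0553  1.3989]
vial [ 0.5844 -0.3752  0.0547  1.2638]
tray rim
t [ 0.5725 -0.1182  0.03  ]
t [ 0.7548 -0.0908  0.03  ]
t [0.7067 0.1289 0.03  ]
sides [0.1843 0.2248]
tside [0.532  0.0945 0.03  ]
tside [ 0.5683 -0.1256  0.03  ]
tside [ 0.7428 -0.0969  0.03  ]
box top
b [0.7536 0.1518 0.155 ]
b [0.9537 0.1719 0.155 ]
b [ 0.9796 -0.0925  0.155 ]
b [ 0.7824 -0.1133  0.155 ]
bs [0.7538 0.1481 0.155 ]
bs [ 0.7877 -0.111   0.155 ]
bs [ 0.9922 -0.0902  0.155 ]
boxsides [0.2011 0.2657 0.1983 0.2667]
white pad ((403.050048828125, 231.26251220703125), (131.589599609375, 132.6443328857422), 87.87976837158203)
blue pad ((563.2537231445312, 326.145263671875), (138.00140380859375, 141.58131408691406), 1.7446820735931396)
white pad side ((401.88421630859375, 227.0352325439453), (144.00076293945312, 138.46676635742188), 87.97004699707031)
handle [ 0.4803 -0.0257  0.028   0.4462]
tab [0.5716 0.0759 0.1493 0.6292]
scoop, funnel rim
```

View pics/m.png

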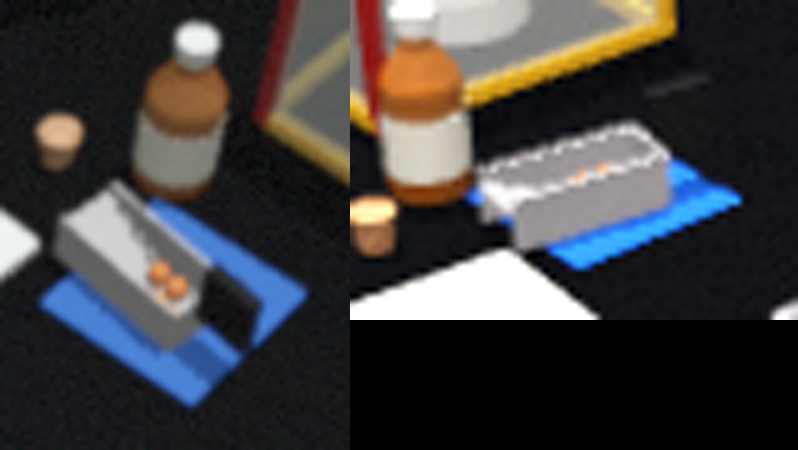

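The scoop's lip faces the white pad, its black handle faces the box, and two balls are visible near the handle. I'll work out the scoop pose roughly, then the move over it for a wrist view.

```bash
cat >> h.py <<'E'
def pose():
    s=arm.sense();q=s['orientation'];return np.array(s['tool_pos']),Ro.from_quat([q[1],q[2],q[3],q[0]]),s
def go(x,y,z,psi):
    "vertical-tool target; psi = world direction (deg) of tool x. Prints total shift (tool cm) and turn (deg about tool z)"
    p,R,s=pose();X=R.as_matrix();d=X.T@(np.array([x,y,z])-p)*100
    c,n=np.cos(np.radians(psi)),np.sin(np.radians(psi))
    T=np.column_stack([[c,n,0],[n,-c,0],[0,0,-1]])
    rv=np.degrees(Ro.from_matrix(X.T@T).as_rotvec())
    print('clock',round(s['clock'],2),'pos',p.round(4),'psi',np.degrees(np.arctan2(X[1,0],X[0,0])).round(2),'shift',d.round(2),'turn',rv.round(2),'len',np.linalg.norm(d).round(2))
E
python3 - <<'E'
from h import *
S=Cam('scene');D=Cam('side')
a=np.array([(342,123),(352.4,130.6)]);b=np.array([(196.6,154.8),(205.9,152.2)])
for c,l in((S,a),(D,b)): print([c.plane(u,.076).round(4) for u in l])
# trough rim (z=.042)
m=lambda u:np.array(u)/5+[300,70]
for u in((57,222),(112,182),(200,320),(245,280)):print(S.plane(m(u),.042).round(4))
n=lambda u:(np.array(u)-[350,0])/6.4+[150,140]
for u in((480,170),(640,125),(668,152),(515,190)):print('side',D.plane(n(u),.042).round(4))
go(.53,.33,.25,153.5)
E
```

```text
[array([0.5959, 0.3101, 0.076 ]), array([0.6395, 0.3085, 0.076 ])]
[array([0.5918, 0.3007, 0.076 ]), array([0.6348, 0.2949, 0.076 ])]
[0.4835 0.294  0.042 ]
[0.4866 0.3476 0.042 ]
[0.6062 0.2951 0.042 ]
[0.606  0.3424 0.042 ]
side [0.4863 0.3397 0.042 ]
side [0.5992 0.3239 0.042 ]
side [0.5916 0.2818 0.042 ]
side [0.4889 0.3032 0.042 ]
clock 0.35 pos [0.323  0.649  0.2311] psi 153.54 shift [-32.75 -19.34  -1.88] turn [-0.02  0.    0.04] len 38.07
```

```bash
python3 - <<'E'
from h import *
go(.60,.31,.25,180)
E
```

```text
clock 0.35 pos [0.323  0.649  0.2311] psi 153.54 shift [-39.9  -18.01  -1.88] turn [-2.000e-02 -0.000e+00 -2.646e+01] len 43.82
```

```bash
python3 -m pendant '[[-3.33,-1.5,-0.16,0,0,0],[-3.33,-1.5,-0.16,0,0,0],[-3.33,-1.5,-0.16,0,0,0],[-3.33,-1.5,-0.16,0,0,0],[-3.33,-1.5,-0.16,0,0,0],[-3.33,-1.5,-0.16,0,0,0],[-3.33,-1.5,-0.16,0,0,0],[-3.33,-1.5,-0.16,0,0,0],[-3.33,-1.5,-0.16,0,0,0],[-3.33,-1.5,-0.16,0,0,0],[-3.33,-1.5,-0.16,0,0,0],[-3.33,-1.5,-0.16,0,0,0]]'
python3 -m pendant '[[0,0,0,0,0,-6.6],[0,0,0,0,0,-6.6],[0,0,0,0,0,-6.6],[0,0,0,0,0,-6.6],[0,0,0,0,0,0],[0,0,0,0,0,0],[0,0,0,0,0,0]]'
python3 - <<'E'
from h import *
go(.60,.31,.25,180)
W=Cam('wrist');W.grab('w1');print(W.C)
E
```

```text
clock: 1.55
tool_pos: [0.6014, 0.3086, 0.2507]
orientation: [0.0, 0.229, 0.973, 0.0]
ft_force: [0.3, 0.3, -1.1]
grip_width: 0.999
grip_force: 0.0
clock: 2.25
tool_pos: [0.6006, 0.3099, 0.2505]
orientation: [0.0, 0.002, 1.0, -0.0]
ft_force: [0.7, -1.0, 0.8]
grip_width: 0.998
grip_force: 0.0
clock 2.25 pos [0.6006 0.3099 0.2505] psi 179.79 shift [0.06 0.01 0.05] turn [-0.    0.   -0.21] len 0.08
[0.51938335 0.30953805 0.39300323]
```

View pics/w1.png

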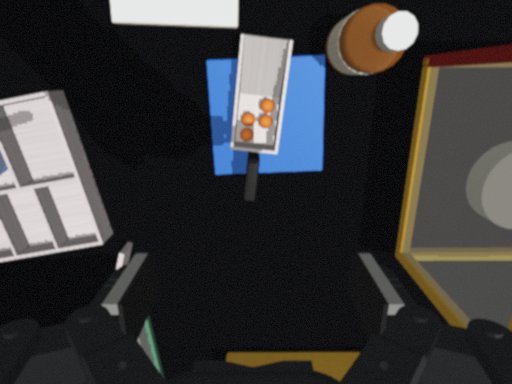

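The wrist view shows four balls in the scoop near (268,105), (248,118), (265,121) and (246,134). The handle's top runs from (252,155) to (250,199), and the blue mat's corners are at (208,60), (326,55), (323,171), (215,175).

```bash
python3 - <<'E'
from h import *
W=Cam('wrist');W.im=cv2.imread('pics/w1.png')[:,:,::-1]
h,s,v=hsv(np.ascontiguousarray(W.im))
def poly(m,z,box):
    x,y,x1,y1=box;mm=np.zeros(m.shape,np.uint8);mm[y:y1,x:x1]=m[y:y1,x:x1]
    hull=cv2.convexHull(np.argwhere(mm)[:,::-1].astype(np.int32))[:,0]
    w=np.array([W.plane(u,z)[:2] for u in hull]);r=cv2.minAreaRect((w*1000).astype(np.float32))
    print(r); return w
poly((h>100)&(h<125)&(s>150)&(v>60),.004,(200,45,335,185))
for u in((239,35),(293,39),(233,150),(277,153)):print('trough',W.plane(u,.042).round(4))
for u in((252,155),(250,199)):print('h.04?,.076',W.plane(u,.076).round(4))
dk=(v<60)&(s<90)
crop(np.ascontiguousarray(W.im),200,20,340,210,3,'w1c')
E
```

```text
((562.610595703125, 326.2414855957031), (132.25413513183594, 132.39390563964844), 2.1931545734405518)
trough [0.4805 0.297  0.042 ]
trough [0.4841 0.3488 0.042 ]
trough [0.5921 0.2889 0.042 ]
trough [0.5954 0.3357 0.042 ]
h.04?,.076 [0.5899 0.3091 0.076 ]
h.04?,.076 [0.6351 0.307  0.076 ]
```

View pics/w1c.png

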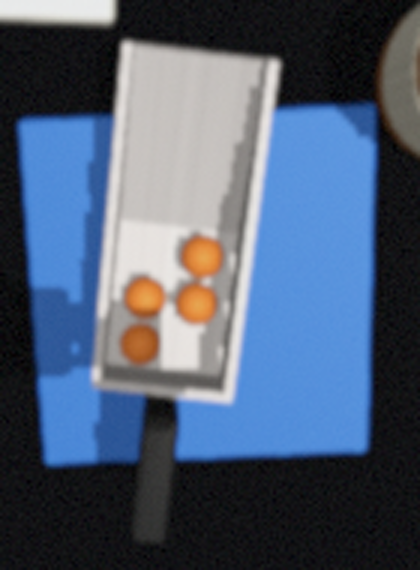

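```bash
python3 - <<'E'
from h import *
go(.6185,.3095,.043,175)
E
```

```text
clock 2.3 pos [0.6006 0.3099 0.2505] psi 179.83 shift [-1.79 -0.04 20.75] turn [-0.01  0.01  4.83] len 20.83
```

```bash
python3 -m pendant '[[-1.79,-0.04,0,0,0,4.83],[0,0,3.5,0,0,0],[0,0,3.5,0,0,0],[0,0,3.5,0,0,0],[0,0,3.5,0,0,0],[0,0,3.0,0,0,0],[0,0,2.25,0,0,0],[0,0,1.5,0,0,0],[0,0,0,0,0,0],[0,0,0,0,0,0]]'
python3 - <<'E'
from h import *
go(.6185,.3095,.043,175)
E
```

```text
clock: 3.3
tool_pos: [0.6188, 0.3097, 0.0436]
orientation: [0.0, 0.043, 0.999, 0.0]
ft_force: [-0.2, -0.1, 0.1]
grip_width: 1.003
grip_force: 0.0
clock 3.3 pos [0.6188 0.3097 0.0436] psi 175.1 shift [ 0.03 -0.03  0.06] turn [0.01 0.03 0.1 ] len 0.07
```

```bash
python3 -m pendant '[[0,0,0,0,0,0],[0,0,0,0,0,0],[0,0,0,0,0,0],[0,0,0,0,0,0],[0,0,0,0,0,0],[0,0,0,0,0,0],[0,0,0,0,0,0],[0,0,0,0,0,0]]' 0
python3 -m pendant '[[0,0,-0.5,0,0,0],[0,0,-1,0,0,0],[0,0,-1.5,0,0,0],[0,0,-2,0,0,0],[0,0,-2.5,0,0,0],[0,0,-3,0,0,0],[0,0,-3,0,0,0],[0,0,-3,0,0,0],[0,0,-3,0,0,0],[0,0,-3,0,0,0],[0,0,-2,0,0,0],[0,0,-1,0,0,0]]'
python3 - <<'E'
from h import *
S=Cam('scene');D=Cam('side');S.grab('s3');D.grab('d3');W=Cam('wrist');W.grab('w3')
a=S.im[100:220,225:375];b=D.im[90:220,140:300]
cv2.imwrite('pics/m3.png',np.hstack([cv2.resize(a,(400,320)),cv2.resize(b,(394,320))])[:,:,::-1])
go(.6185,.3095,.3,175)
E
```

```text
clock: 4.1
tool_pos: [0.6186, 0.3096, 0.0434]
orientation: [0.0, 0.043, 0.999, 0.0]
ft_force: [-0.6, -0.4, 4.9]
grip_width: 0.129
grip_force: 58.8
clock: 5.3
tool_pos: [0.6189, 0.3096, 0.3015]
orientation: [0.002, 0.043, 0.999, 0.001]
ft_force: [0.5, 0.4, -2.4]
grip_width: 0.132
grip_force: 58.4
clock 5.45 pos [0.6184 0.3094 0.2984] psi 175.11 shift [-0.01  0.01 -0.16] turn [0.02 0.04 0.11] len 0.16
```

View pics/m3.png

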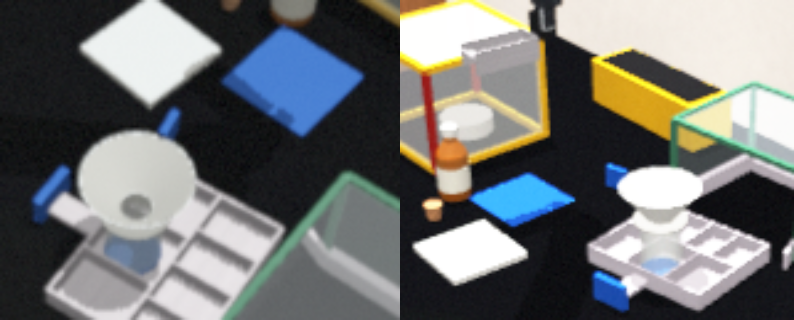

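The side view shows the scoop lifted level, and the blue mat is now clear. The funnel rim is centred near (137,180) in the left crop and (660,187) in the right.

```bash
python3 - <<'E'
from h import *
S=Cam('scene');D=Cam('side')
L=lambda n:np.ascontiguousarray(cv2.imread(f'pics/{n}.png')[:,:,::-1])
a=L('s3');h,s,v=hsv(a)
def rect(m,cam,z,box):
    x,y,x1,y1=box;mm=np.zeros(m.shape,np.uint8);mm[y:y1,x:x1]=m[y:y1,x:x1]
    hull=cv2.convexHull(np.argwhere(mm)[:,::-1].astype(np.int32))[:,0]
    return cv2.minAreaRect((np.array([cam.plane(u,z)[:2] for u in hull])*1000).astype(np.float32))
print('blue',rect((h>100)&(h<125)&(s>150)&(v>60),S,.004,(305,108,365,155)))
# rim from eye points
ms=lambda u:np.array(u)/2.667+[225,100]-.3
md=lambda u:np.array([(u[0]-400)/2.4625,u[1]/2.4625])+[140,90]-.3
for cam,f,pts in((S,ms,((77,178),(197,178),(137,129),(95,142),(180,142))),(D,md,((616,187),(704,187),(660,167),(632,172),(690,172)))):
    w=np.array([cam.plane(f(u),.151)[:2] for u in pts])
    A=np.c_[2*w,np.ones(len(w))];x=np.linalg.lstsq(A,(w**2).sum(1),rcond=None)[0]
    print(cam.n,'rim centre',x[:2].round(4),'r',np.sqrt(x[2]+x[0]**2+x[1]**2).round(4))
# fixed-radius check: predicted pixels
for f in((.596,-.005),):
    print(S.proj([*f,.151]),D.proj([*f,.151]))
E
```

```text
blue ((562.8079833984375, 326.7274475097656), (136.4840087890625, 138.34706115722656), 2.3352112770080566)
scene rim centre [ 5.95e-01 -2.00e-04] r 0.0636
side rim centre [ 0.5964 -0.0067] r 0.0652
[275.28630346 166.97213286] [245.00466901 165.68431631]
```

View pics/w3.png

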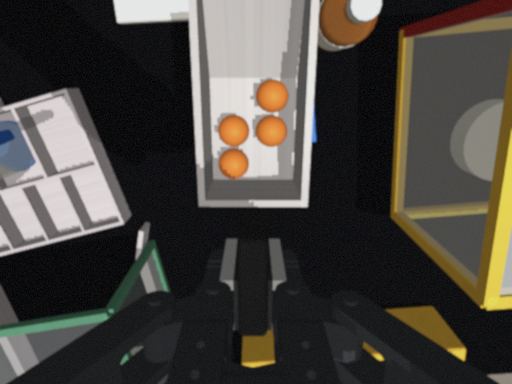

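Four balls are held in the level scoop. Next comes transport to the funnel, then tilting about the lip (lip in tool frame: +13.8, 0, +1.4 cm).

```bash
python3 - <<'E'
from h import *
go(.7515,-.016,.30,175)
E
```

```text
clock 5.45 pos [0.6184 0.3094 0.2984] psi 175.11 shift [-16.04 -31.28  -0.16] turn [0.02 0.04 0.11] len 35.16
```

```bash
python3 -m pendant '[[-0.2,-0.39,0,0,0,0],[-0.4,-0.78,0,0,0,0],[-0.6,-1.17,0,0,0,0],[-0.8,-1.56,0,0,0,0],[-1,-1.95,0,0,0,0],[-1.2,-2.34,0,0,0,0],[-1.2,-2.34,0,0,0,0],[-1.2,-2.34,0,0,0,0],[-1.2,-2.34,0,0,0,0],[-1.2,-2.34,0,0,0,0],[-1.2,-2.34,0,0,0,0],[-1.2,-2.34,0,0,0,0]]'
python3 -m pendant '[[-1.2,-2.34,0,0,0,0],[-1,-1.95,0,0,0,0],[-0.8,-1.56,0,0,0,0],[-0.7,-1.37,0,0,0,0],[-0.5,-0.98,0,0,0,0],[-0.3,-0.58,0,0,0,0],[-0.14,-0.27,0,0,0,0],[0,0,1,0,0,0],[0,0,2,0,0,0],[0,0,2,0,0,0],[0,0,1,0,0,0],[0,0,0,0,0,0]]'
python3 - <<'E'
from h import *
go(.7515,-.016,.209,175)
E
```

```text
clock: 6.65
tool_pos: [0.7136, 0.075, 0.2977]
orientation: [-0.0, 0.043, 0.999, -0.0]
ft_force: [-0.4, 0.4, -1.9]
grip_width: 0.132
grip_force: 58.4
clock: 7.85
tool_pos: [0.7506, -0.0149, 0.236]
orientation: [-0.002, 0.042, 0.999, 0.0]
ft_force: [-1.1, -0.1, -2.4]
grip_width: 0.132
grip_force: 58.4
clock 7.85 pos [ 0.7506 -0.0149  0.236 ] psi 175.18 shift [-0.1 -0.1  2.7] turn [-0.   -0.18  0.18] len 2.7
```

```bash
python3 -m pendant '[[-0.1,-0.1,0,0,0,0],[0.09,0,-0.72,0,-3,0],[0.09,0,-0.72,0,-3,0],[0.09,0,-0.72,0,-3,0],[0.09,0,-0.72,0,-3,0],[0.09,0,-0.72,0,-3,0],[0.09,0,-0.72,0,-3,0],[0,0,0,0,0,0],[0,0,0,0,0,0]]'
python3 - <<'E'
from h import *
S=Cam('scene');D=Cam('side');S.grab('s4');D.grab('d4')
a=S.im[100:220,225:375];b=D.im[90:220,170:330]
cv2.imwrite('pics/m4.png',np.hstack([cv2.resize(a,(400,320)),cv2.resize(b,(394,320))])[:,:,::-1])
p,R,s=pose();print(p,R.as_matrix().round(3).tolist())
lip=p+R.apply([.138,0,.014]);print('lip',lip,S.proj(lip),D.proj(lip))
print('to lip target (world, in tool cm):',R.inv().apply(np.array([.614,-.004,.163])-lip)*100)
E
```

```text
clock: 8.75
tool_pos: [0.742, -0.0159, 0.2812]
orientation: [0.157, 0.042, 0.987, -0.007]
ft_force: [-0.1, 0.7, -3.3]
grip_width: 0.129
grip_force: 58.4
[ 0.74228677 -0.01605977  0.2802334 ] [[-0.948, 0.085, 0.308], [0.081, 0.996, -0.026], [-0.309, 0.0, -0.951]]
lip [ 0.61581706 -0.00522834  0.22430405] [281.28108419 155.57111493] [249.1855607  146.04843353]
to lip target (world, in tool cm): [2.07519497 0.1065657  5.77167082]
```

View pics/m4.png

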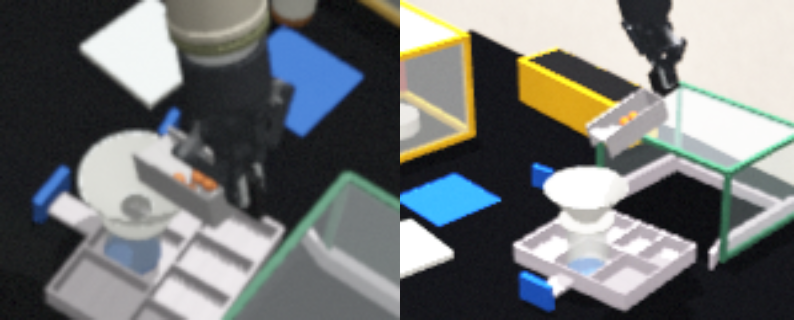

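```bash
python3 -m pendant '[[0.3,0.1,0.8,0,0,0],[0.45,0,1.25,0,0,0],[0.5,0,1.4,0,0,0],[0.45,0,1.25,0,0,0],[0.25,0,0.7,0,0,0],[0.1,0,0.3,0,0,0],[0,0,0,0,0,0],[0,0,0,0,0,0]]'
python3 -m pendant '[[0.04,0,-0.36,0,-1.5,0],[0.04,0,-0.36,0,-1.5,0],[0.04,0,-0.36,0,-1.5,0],[0.04,0,-0.36,0,-1.5,0],[0.04,0,-0.36,0,-1.5,0],[0.04,0,-0.36,0,-1.5,0],[0.04,0,-0.36,0,-1.5,0],[0.04,0,-0.36,0,-1.5,0],[0.04,0,-0.36,0,-1.5,0],[0.04,0,-0.36,0,-1.5,0],[0.04,0,-0.36,0,-1.5,0],[0.04,0,-0.36,0,-1.5,0]]'
python3 -m pendant '[[0.04,0,-0.36,0,-1.5,0],[0.04,0,-0.36,0,-1.5,0],[0.04,0,-0.36,0,-1.5,0],[0.04,0,-0.36,0,-1.5,0],[0.04,0,-0.36,0,-1.5,0],[0.04,0,-0.36,0,-1.5,0],[0.04,0,-0.36,0,-1.5,0],[0.04,0,-0.36,0,-1.5,0],[0.04,0,-0.36,0,-1.5,0],[0.04,0,-0.36,0,-1.5,0],[0,0,0,0,0,0],[0,0,0,0,0,0]]'
python3 - <<'E'
from h import *
S=Cam('scene');D=Cam('side');S.grab('s5');D.grab('d5');W=Cam('wrist');W.grab('w5')
a=S.im[100:220,225:375];b=D.im[90:220,170:330]
cv2.imwrite('pics/m5.png',np.vstack([np.hstack([cv2.resize(a,(400,320)),cv2.resize(b,(394,320))]),np.hstack([cv2.resize(W.im,(372,279)),np.zeros((279,422,3),np.uint8)])])[:,:,::-1])
p,R,s=pose();lip=p+R.apply([.138,0,.014]);print(p,lip,np.degrees(np.arcsin(-R.as_matrix()[2,0])))
E
```

```text
clock: 9.65
tool_pos: [0.74, -0.0149, 0.2198]
orientation: [0.157, 0.042, 0.987, -0.007]
ft_force: [0.0, -0.5, -0.9]
grip_width: 0.132
grip_force: 58.5
clock: 10.85
tool_pos: [0.7189, -0.0147, 0.2534]
orientation: [0.293, 0.042, 0.955, -0.015]
ft_force: [0.2, -0.2, -2.1]
grip_width: 0.134
grip_force: 58.5
clock: 12.05
tool_pos: [0.696, -0.0153, 0.2735]
orientation: [0.395, 0.041, 0.918, -0.023]
ft_force: [0.5, 0.5, -1.5]
grip_width: 0.131
grip_force: 58.6
[ 0.69615543 -0.01495767  0.27334339] [ 0.61175725 -0.0082638   0.1634701 ] 46.591806574778424
```

View pics/m5.png

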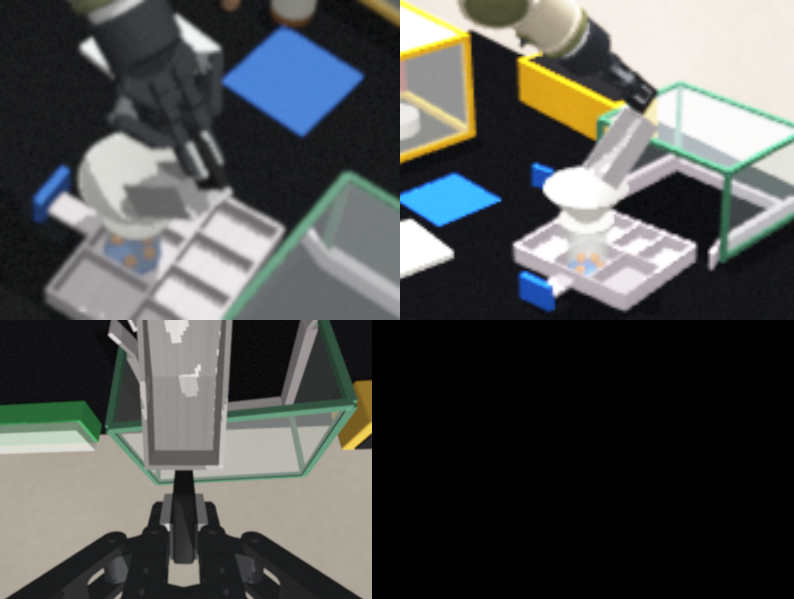

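All balls are in the jar: orange shows through the jar's bottom in both views, and the trough is empty in the wrist view. Now I lift, level the scoop and bring it back to the mat.

```bash
python3 -m pendant '[[-1.45,0,-1.37,0,0,0],[-2.5,0,-2.37,0,0,0],[-2.5,0,-2.37,0,0,0],[-2.5,0,-2.37,0,0,0],[0,0,0,0,7.7,0],[0,0,0,0,7.7,0],[0,0,0,0,7.7,0],[0,0,0,0,7.7,0],[0,0,0,0,7.7,0],[0,0,0,0,7.7,0],[0,0,0,0,0,0],[0,0,0,0,0,0]]'
python3 - <<'E'
from h import *
# put scoop at pad centre, yaw aligned with pad (2 deg): origin = pad centre; TCP = origin + 78 mm along scoop x
for yaw in (2.2,):
    u=np.array([np.cos(np.radians(yaw)),np.sin(np.radians(yaw))])
    t=np.array([.5628,.3265])+.0785*u;print(t);go(*t,.3,180+yaw);go(*t,.3,175)
E
```

```text
clock: 13.4
tool_pos: [0.7044, -0.0392, 0.3802]
orientation: [0.178, 0.069, 0.981, -0.046]
ft_force: [-0.8, 0.6, -1.7]
grip_width: 0.129
grip_force: 58.6
[0.64124214 0.32951344]
clock 13.4 pos [ 0.7044 -0.0392  0.3802] psi 172.74 shift [13.06 35.95  1.07] turn [ -5.71  20.46 -10.09] len 38.26
clock 13.4 pos [ 0.7044 -0.0392  0.3802] psi 172.74 shift [13.06 35.95  1.07] turn [-4.41 20.75 -2.97] len 38.26
```

```bash
python3 -m pendant '[[0,0,0,-0.95,3.41,-1.68],[0,0,0,-0.95,3.41,-1.68],[0,0,0,-0.95,3.41,-1.68],[0,0,0,-0.95,3.41,-1.68],[0,0,0,-0.95,3.41,-1.68],[0,0,0,-0.95,3.41,-1.68],[0,0,0,0,0,0],[0,0,0,0,0,0]]'
python3 - <<'E'
from h import *
go(.6412,.3295,.30,182.2)
E
```

```text
clock: 14.2
tool_pos: [0.7035, -0.0384, 0.3799]
orientation: [-0.0, -0.019, 1.0, -0.001]
ft_force: [-0.2, 0.7, -1.8]
grip_width: 0.134
grip_force: 58.6
clock 14.2 pos [ 0.7035 -0.0384  0.3799] psi -177.79 shift [ 4.8  37.02  7.92] turn [-0.11 -0.04  0.01] len 38.16
```

```bash
python3 -m pendant '[[0.4,3.09,0.66,0,0,0],[0.4,3.09,0.66,0,0,0],[0.4,3.09,0.66,0,0,0],[0.4,3.09,0.66,0,0,0],[0.4,3.09,0.66,0,0,0],[0.4,3.09,0.66,0,0,0],[0.4,3.09,0.66,0,0,0],[0.4,3.09,0.66,0,0,0],[0.4,3.09,0.66,0,0,0],[0.4,3.09,0.66,0,0,0],[0.4,3.09,0.66,0,0,0],[0.4,3.09,0.66,0,0,0]]'
python3 -m pendant '[[0,0,2,0,0,0],[0,0,3.5,0,0,0],[0,0,3.5,0,0,0],[0,0,3.5,0,0,0],[0,0,3.5,0,0,0],[0,0,3,0,0,0],[0,0,2,0,0,0],[0,0,1,0,0,0],[0,0,0,0,0,0],[0,0,0,0,0,0]]'
python3 - <<'E'
from h import *
go(.6412,.3295,.044,182.2)
S=Cam('scene');D=Cam('side');S.grab('s6');D.grab('d6')
W=Cam('wrist');W.grab('w6')
E
```

```text
clock: 15.4
tool_pos: [0.64, 0.3312, 0.3019]
orientation: [0.0, -0.019, 1.0, 0.0]
ft_force: [0.5, -0.2, -2.0]
grip_width: 0.131
grip_force: 58.6
clock: 16.4
tool_pos: [0.6407, 0.3304, 0.083]
orientation: [-0.0, -0.02, 1.0, 0.001]
ft_force: [0.7, -0.3, 0.1]
grip_width: 0.132
grip_force: 58.7
clock 16.4 pos [0.6407 0.3304 0.083 ] psi -177.74 shift [-0.05 -0.1   3.9 ] turn [ 0.06 -0.04  0.06] len 3.91
```

```bash
python3 -m pendant '[[-0.05,-0.1,1.5,0,0,0],[0,0,1.2,0,0,0],[0,0,0.7,0,0,0],[0,0,0.3,0,0,0],[0,0,0.15,0,0,0],[0,0,0,0,0,0],[0,0,0,0,0,0]]'
```

```text
clock: 17.25
tool_pos: [0.6408, 0.3289, 0.0433]
orientation: [-0.001, -0.02, 1.0, -0.0]
ft_force: [-0.8, -0.5, 1.4]
grip_width: 0.127
grip_force: 59.2
```

```bash
python3 -m pendant '[[0,0,0,0,0,0],[0,0,0,0,0,0],[0,0,0,0,0,0],[0,0,0,0,0,0],[0,0,0,0,0,0]]' 0.5
python3 -m pendant '[[0,0,-1,0,0,0],[0,0,-3,0,0,0],[0,0,-4,0,0,0],[0,0,-4,0,0,0],[0,0,-4,0,0,0],[0,0,-4,0,0,0],[0,0,-3,0,0,0],[0,0,0,0,0,0],[0,0,0,0,0,0]]'
python3 - <<'E'
from h import *
W=Cam('wrist');im=W.grab('w7');h,s,v=hsv(im)
print([b for b in blobs((h>3)&(h<22)&(s>120)&(v>100),15)])
bl=((h>100)&(h<125)&(s>150)&(v>60))
n,l,st,ce=cv2.connectedComponentsWithStats(bl.astype(np.uint8));print([(st[i],ce[i].round()) for i in range(1,n) if st[i,4]>60])
# scoop: bright grey inside blue-pad neighbourhood -> world corners at z=.042
g=((s<50)&(v>110)).astype(np.uint8)
for b in blobs(g,200):print('grey',b)
print([W.proj(x).round() for x in([.5628,.3265,.004],[.5028,.3265,.042],[.615,.3295,.042])])
S=Cam('scene');D=Cam('side');S.grab('s7');D.grab('d7')
a=S.im[60:260,225:345];
cv2.imwrite('pics/m7.png',np.hstack([cv2.resize(W.im,(512,384)),cv2.resize(S.im[95:223,225:321],(288,384),interpolation=cv2.INTER_CUBIC)])[:,:,::-1])
go(.6412,.3295,.044,182.2)
E
```

```text
clock: 17.75
tool_pos: [0.641, 0.3289, 0.0433]
orientation: [-0.001, -0.02, 1.0, 0.0]
ft_force: [0.1, -0.2, -0.1]
grip_width: 0.499
grip_force: 0.0
clock: 18.65
tool_pos: [0.6416, 0.3289, 0.2746]
orientation: [-0.0, -0.02, 1.0, 0.0]
ft_force: [0.4, -1.0, -0.2]
grip_width: 0.498
grip_force: 0.0
[(np.int32(1324), array([353.9,  13.1]), array([326,   0,  61,  31], dtype=int32)), (np.int32(3873), array([447.8, 221. ]), array([374,  35, 138, 291], dtype=int32)), (np.int32(4414), array([255.2, 340.5]), array([199, 318, 114,  50], dtype=int32)), (np.int32(37), array([418.2, 359.6]), array([413, 354,  12,  13], dtype=int32)), (np.int32(89), array([367.3, 364.3]), array([361, 360,  18,  11], dtype=int32))]
[(array([ 194,   18,   55,  119, 3773], dtype=int32), array([212.,  77.])), (array([ 257,   18,   55,  119, 2969], dtype=int32), array([292.,  72.]))]
grey (np.int32(5340), array([252.6,  73.1]), array([228,  19,  50, 113], dtype=int32))
grey (np.int32(10757), array([ 37.1, 135. ]), array([  0,  41,  97, 171], dtype=int32))
grey (np.int32(3531), array([476.1, 153.4]), array([445, 115,  64,  85], dtype=int32))
grey (np.int32(252), array([104.5, 219.3]), array([ 97, 206,  18,  31], dtype=int32))
grey (np.int32(1431), array([501.6, 285.7]), array([483, 224,  29,  95], dtype=int32))
grey (np.int32(580), array([109.4, 270.1]), array([100, 243,  21,  53], dtype=int32))
grey (np.int32(809), array([ 17.3, 347.6]), array([  0, 336,  47,  36], dtype=int32))
[array([253.,  80.]), array([256.,  18.]), array([254., 130.])]
clock 18.8 pos [0.641  0.3284 0.272 ] psi -177.75 shift [-0.13  0.13 22.8 ] turn [-0.05 -0.26  0.05] len 22.8
```

View pics/m7.png

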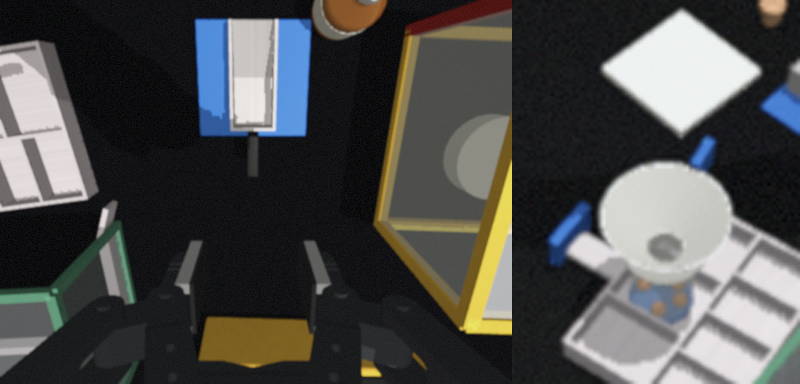

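The scoop lies centred and square on the mat, and the balls show in the jar in the right-hand crop. Next I take a wrist look at the funnel tab.

```bash
python3 - <<'E'
from h import *
go(.575,.09,.33,107)
E
```

```text
clock 18.8 pos [0.641  0.3284 0.272 ] psi -177.75 shift [  7.55 -23.57  -5.74] turn [-0.21 -0.18 75.25] len 25.41
```

```bash
python3 -m pendant '[[0,0,-2,0,0,0],[0.76,-2.36,-0.4,0,0,0],[0.76,-2.36,-0.4,0,0,0],[0.76,-2.36,-0.4,0,0,0],[0.76,-2.36,-0.4,0,0,0],[0.76,-2.36,-0.4,0,0,0],[0.76,-2.36,-0.4,0,0,0],[0.76,-2.36,-0.4,0,0,0],[0.76,-2.36,-0.4,0,0,0],[0.76,-2.36,-0.4,0,0,0],[0.76,-2.36,-0.2,0,0,0]]' 1
python3 -m pendant '[[0,0,0,0,0,7.5],[0,0,0,0,0,7.5],[0,0,0,0,0,7.5],[0,0,0,0,0,7.5],[0,0,0,0,0,7.5],[0,0,0,0,0,7.5],[0,0,0,0,0,7.5],[0,0,0,0,0,7.5],[0,0,0,0,0,7.5],[0,0,0,0,0,7.5],[0,0,0,0,0,0],[0,0,0,0,0,0]]'
python3 - <<'E'
from h import *
W=Cam('wrist');im=W.grab('w8');h,s,v=hsv(im)
bl=((h>100)&(h<125)&(s>140)&(v>60)).astype(np.uint8)
for b in blobs(bl,60):
    print(b)
    x,y,w,hh=b[2];m=np.zeros_like(bl);m[y:y+hh,x:x+w]=bl[y:y+hh,x:x+w]
    r=cv2.minAreaRect(np.argwhere(m)[:,::-1].astype(np.float32));bp=cv2.boxPoints(r);print(bp.round(1).tolist())
    print([W.plane(u,.161).round(4).tolist() for u in bp])
go(.575,.09,.33,107);print(W.C)
S=Cam('scene');D=Cam('side')
print(W.proj([.596,-.004,.151]),W.proj([.572,.075,.161]))
E
```

```text
clock: 19.9
tool_pos: [0.5743, 0.0891, 0.3306]
orientation: [-0.002, -0.02, 1.0, 0.0]
ft_force: [0.4, -0.3, -0.2]
grip_width: 1.001
grip_force: 0.0
clock: 21.1
tool_pos: [0.5747, 0.0902, 0.3307]
orientation: [-0.002, 0.591, 0.806, -0.001]
ft_force: [-1.0, 0.4, 0.5]
grip_width: 1.001
grip_force: 0.0
(np.int32(997), array([314.2,   7.4]), array([265,   0,  80,  23], dtype=int32))
[[265.0, 0.0], [344.0, 0.0], [344.0, 22.0], [265.0, 22.0]]
[[0.541, 0.2285, 0.161], [0.6032, 0.2481, 0.161], [0.6095, 0.2328, 0.161], [0.5461, 0.2128, 0.161]]
(np.int32(322), array([246.6, 181.1]), array([242, 161,  10,  39], dtype=int32))
[[242.0, 161.0], [251.0, 161.0], [251.0, 199.0], [242.0, 199.0]]
[[0.5625, 0.0923, 0.161], [0.5707, 0.0949, 0.161], [0.5823, 0.0581, 0.161], [0.5738, 0.0554, 0.161]]
(np.int32(623), array([165.8, 199.1]), array([159, 175,  17,  50], dtype=int32))
[[156.60000610351562, 223.60000610351562], [160.10000610351562, 174.0], [175.60000610351562, 175.10000610351562], [172.10000610351562, 224.6999969482422]]
[[0.4988, 0.0038, 0.161], [0.4908, 0.0561, 0.161], [0.5054, 0.0595, 0.161], [0.5141, 0.0074, 0.161]]
clock 21.15 pos [0.5748 0.0902 0.3308] psi 107.46 shift [-0.02  0.02  0.08] turn [-0.21 -0.05  0.46] len 0.09
[0.55060649 0.16671681 0.47325356]
[245.98929012 251.13499954] [246.12771598 180.4089441 ]
```

View pics/w8.png

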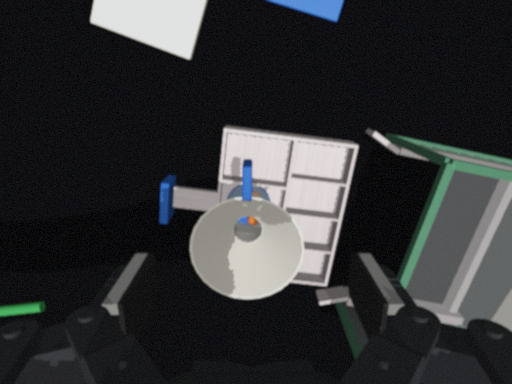

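The tab lies at px (242–251, 161–199), i.e. outer end (0.567,0.094) and inner end (0.578,0.057). That is 38 mm long as expected, at 17° from +y. The rim is centred at (246,248), which agrees with the funnel estimate.

```bash
python3 - <<'E'
from h import *
go(.5705,.0812,.127,107.3)
E
```

```text
clock 21.15 pos [0.5748 0.0902 0.3308] psi 107.46 shift [-0.75 -0.6  20.38] turn [-0.21 -0.05  0.16] len 20.41
```

```bash
python3 -m pendant '[[-0.75,-0.6,2,-0.2,0,0],[0,0,3.5,0,0,0],[0,0,3.5,0,0,0],[0,0,3.5,0,0,0],[0,0,3,0,0,0],[0,0,2.4,0,0,0],[0,0,1.5,0,0,0],[0,0,0.98,0,0,0],[0,0,0,0,0,0],[0,0,0,0,0,0]]'
python3 -m pendant '[[0,0,0,0,0,0],[0,0,0,0,0,0],[0,0,0,0,0,0],[0,0,0,0,0,0],[0,0,0,0,0,0],[0,0,0,0,0,0],[0,0,0,0,0,0],[0,0,0,0,0,0]]' 0
python3 - <<'E'
from h import *
go(.5705,.0812,.127,107.3)
E
```

```text
clock: 22.15
tool_pos: [0.5718, 0.0814, 0.128]
orientation: [0.0, 0.593, 0.805, 0.001]
ft_force: [0.4, 0.7, 0.9]
grip_width: 1.004
grip_force: 0.0
clock: 22.95
tool_pos: [0.5716, 0.0814, 0.1278]
orientation: [0.0, 0.593, 0.805, 0.001]
ft_force: [0.0, -0.3, 3.4]
grip_width: 0.105
grip_force: 59.9
clock 22.95 pos [0.5716 0.0814 0.1278] psi 107.24 shift [ 0.02 -0.11  0.08] turn [ 0.06 -0.04 -0.06] len 0.14
```

```bash
python3 -m pendant '[[0,0,-0.3,0,0,0],[0,0,-0.5,0,0,0],[0,0,-0.6,0,0,0],[0,0,-0.6,0,0,0],[0,0,-0.8,0,0,0],[0,0,-1,0,0,0],[0,0,-1,0,0,0],[0,0,-1,0,0,0],[0,0,-1,0,0,0],[0,0,-0.7,0,0,0],[0,0,-0.5,0,0,0],[0,0,0,0,0,0]]'
python3 - <<'E'
from h import *
S=Cam('scene');D=Cam('side');S.grab('s9');D.grab('d9')
go(.379,.312,.2,107.3)
h,s,v=hsv(D.im);print([b for b in blobs((h>100)&(h<125)&(s>120)&(v>60),15)])
h,s,v=hsv(S.im);print([b for b in blobs((h>100)&(h<125)&(s>120)&(v>60),15)])
print('orange',[b for b in blobs((h>3)&(h<22)&(s>90)&(v>90),4) if 230<b[1][0]<330])
print('bottle/cork',S.plane((337,104),0),S.plane((311.5,103),0))
E
```

```text
clock: 24.15
tool_pos: [0.5718, 0.0813, 0.2083]
orientation: [0.0, 0.593, 0.805, 0.001]
ft_force: [0.2, -0.6, -1.2]
grip_width: 0.11
grip_force: 59.3
clock 24.25 pos [0.5714 0.0812 0.2075] psi 107.24 shift [ 27.74 -11.53   0.76] turn [ 0.05 -0.05 -0.06] len 30.05
[(np.int32(28), array([228.4, 140.8]), array([227, 138,   5,  10], dtype=int32)), (np.int32(216), array([189.4, 173.9]), array([168, 166,  43,  16], dtype=int32)), (np.int32(178), array([224.8, 207.9]), array([218, 200,  15,  17], dtype=int32))]
[(np.int32(230), array([373. ,   4.1]), array([355,   0,  31,  13], dtype=int32)), (np.int32(56), array([342. , 116.2]), array([331, 110,  22,  14], dtype=int32)), (np.int32(38), array([289.4, 128.2]), array([287, 123,   6,  11], dtype=int32)), (np.int32(464), array([328.1, 137.6]), array([307, 123,  46,  29], dtype=int32)), (np.int32(167), array([243.6, 171.6]), array([237, 161,  15,  23], dtype=int32))]
orange [(np.int32(42), array([311.9,  97.7]), array([308,  93,   9,  10], dtype=int32))]
bottle/cork [0.49479482 0.42545038 0.        ] [0.42664225 0.3658091  0.        ]
```

```bash
python3 -m pendant '[[1,-0.42,0,0,0,0],[2,-0.83,0,0,0,0],[3,-1.25,0,0,0,0],[3,-1.25,0,0,0,0],[3,-1.25,0,0,0,0],[3,-1.25,0,0,0,0],[3,-1.25,0,0,0,0],[3,-1.25,0,0,0,0],[3,-1.25,0,0,0,0],[2.2,-0.91,0,0,0,0],[1.5,-0.62,0,0,0,0],[0,0,0,0,0,0]]'
python3 -m pendant '[[0,0,2,0,0,0],[0,0,3,0,0,0],[0,0,3,0,0,0],[0,0,2.2,0,0,0],[0,0,0,0,0,0],[0,0,0,0,0,0]]'
python3 - <<'E'
from h import *
S=Cam('scene');D=Cam('side');S.grab('s10');D.grab('d10')
go(.379,.312,.0638,107.3)
E
```

```text
clock: 25.45
tool_pos: [0.3769, 0.3138, 0.2076]
orientation: [-0.001, 0.591, 0.806, 0.001]
ft_force: [0.1, 0.2, -1.3]
grip_width: 0.106
grip_force: 59.2
clock: 26.05
tool_pos: [0.3793, 0.3113, 0.1058]
orientation: [-0.0, 0.593, 0.805, -0.0]
ft_force: [0.3, 1.1, -0.8]
grip_width: 0.106
grip_force: 59.2
clock 26.15 pos [0.3798 0.312  0.1068] psi 107.22 shift [ 0.02 -0.09  4.3 ] turn [ 0.13 -0.08 -0.08] len 4.3
```

```bash
python3 -m pendant '[[0,-0.1,1.2,0,0,0],[0,0,1.2,0,0,0],[0,0,0.8,0,0,0],[0,0,0.5,0,0,0],[0,0,0.3,0,0,0],[0,0,0.2,0,0,0],[0,0,0,0,0,0],[0,0,0,0,0,0]]'
```

```text
clock: 26.95
tool_pos: [0.3785, 0.3115, 0.064]
orientation: [0.0, 0.593, 0.805, 0.001]
ft_force: [0.1, -0.3, -1.3]
grip_width: 0.108
grip_force: 59.4
```

```bash
python3 -m pendant '[[0,0,0.1,0,0,0],[0,0,0,0,0,0],[0,0,0,0,0,0]]' | grep -E 'tool_pos|ft'
python3 -m pendant '[[0,0,0.1,0,0,0],[0,0,0,0,0,0],[0,0,0,0,0,0]]'| grep -E 'tool_pos|ft'
```

```text
tool_pos: [0.3785, 0.3121, 0.0633]
ft_force: [-1.4, 0.7, 6.6]
tool_pos: [0.3784, 0.3127, 0.0626]
ft_force: [-2.7, 4.3, 11.4]
```

```bash
python3 -m pendant '[[0,0,-0.1,0,0,0],[0,0,0,0,0,0]]' | grep ft
python3 -m pendant '[[0,0,0,0,0,0],[0,0,0,0,0,0],[0,0,0,0,0,0],[0,0,0,0,0,0],[0,0,0,0,0,0]]' 0.5 | grep -E 'ft|grip'
python3 -m pendant '[[0,0,-0.5,0,0,0],[0,0,-1.5,0,0,0],[0,0,-3,0,0,0],[0,0,-4,0,0,0],[0,0,-4,0,0,0],[0,0,-4,0,0,0],[0,0,-4,0,0,0],[0,0,0,0,0,0],[0,0,0,0,0,0]]'
python3 - <<'E'
from h import *
S=Cam('scene');D=Cam('side');S.grab('s11');D.grab('d11');W=Cam('wrist');W.grab('w11')
fc=[.403,.231]
for c in(S,D,W):
    h,s,v=hsv(c.im);m=(h>100)&(h<125)&(s>120)&(v>60)
    print(c.n,'rim c',c.proj([*fc,.087]).round(1),'rim L/R',[c.proj([fc[0]+.062*np.cos(a),fc[1]+.062*np.sin(a),.087]).round() for a in np.arange(0,6.28,1.57)],'pad',[c.proj([fc[0]+a,fc[1]+b,.012]).round() for a in(-.065,.065) for b in(-.065,.065)])
    print([b for b in blobs(m,20)])
    m=(s<45)&(v>170);print([b for b in blobs(m,300)][:9])
# vials
for c,bx in((S,(120,200,215,300)),(D,(270,205,340,280))):
    h,s,v=hsv(c.im);m=np.zeros(s.shape,bool);m[bx[1]:bx[3],bx[0]:bx[2]]=((s<40)&(v>200))[bx[1]:bx[3],bx[0]:bx[2]];print('vial',blobs(m,40))
E
```

```text
ft_force: [-0.9, 1.6, 2.9]
ft_force: [1.4, -0.8, 0.1]
grip_width: 0.508
grip_force: 0.0
clock: 29.15
tool_pos: [0.3784, 0.3112, 0.2738]
orientation: [0.0, 0.593, 0.805, 0.002]
ft_force: [-0.3, 0.5, -0.1]
grip_width: 0.5
grip_force: 0.0
scene rim c [281.7 102.7] rim L/R [array([296., 113.]), array([294.,  93.]), array([268.,  93.]), array([269., 113.])] pad [array([254., 118.]), array([280.,  98.]), array([282., 139.]), array([308., 118.])]
[(np.int32(230), array([373.1,   4. ]), array([355,   0,  31,  13], dtype=int32)), (np.int32(53), array([292. ,  86.7]), array([288,  82,   8,  10], dtype=int32)), (np.int32(56), array([342. , 116.2]), array([331, 110,  22,  14], dtype=int32)), (np.int32(463), array([328.1, 137.5]), array([307, 123,  46,  29], dtype=int32)), (np.int32(163), array([243.5, 171.5]), array([237, 161,  15,  23], dtype=int32))]
[(np.int32(440), array([ 7.4, 17.7]), array([ 0,  0, 21, 34], dtype=int32)), (np.int32(3101), array([414.9,  50. ]), array([368,  19,  94,  64], dtype=int32)), (np.int32(983), array([300.4,  42.4]), array([270,  23,  60,  38], dtype=int32)), (np.i
[... 2347 characters left out ...]
 154, 107,  50], dtype=int32)), (np.int32(6970), array([272.8, 230.5]), array([209, 161, 109, 130], dtype=int32)), (np.int32(945), array([  6.3, 290.8]), array([  0, 249,  17,  81], dtype=int32))]
vial [(np.int32(111), array([151.5, 237.5]), array([146, 232,  12,  12], dtype=int32)), (np.int32(125), array([177. , 264.3]), array([171, 259,  13,  12], dtype=int32)), (np.int32(108), array([123.3, 291.6]), array([120, 281,   9,  19], dtype=int32))]
vial [(np.int32(170), array([316.6, 235.4]), array([311, 227,  12,  18], dtype=int32)), (np.int32(195), array([292. , 250.3]), array([287, 241,  12,  24], dtype=int32)), (np.int32(397), array([329.5, 269.9]), array([311, 255,  29,  25], dtype=int32))]
```

```bash
python3 - <<'E'
from h import *
S=Cam('scene');D=Cam('side');W=Cam('wrist')
T=[.3784,.3103,.082]
print([c.proj(T).round(1) for c in(S,D,W)])
go(.53,-.36,.28,100)
E
```

```text
[array([292.3,  87.7]), array([149.9, 169. ]), array([253.4, 162.2])]
clock 29.3 pos [0.3777 0.3107 0.2717] psi 107.25 shift [-68.57  -5.35  -0.82] turn [-0.05  0.01  7.25] len 68.78
```

The funnel's tab pixels match an upright funnel at the pad's middle. On to the vials.

```bash
python3 -m pendant '[[-1.5,0,0,0,0,0.6],[-3,-0.3,0,0,0,0.6],[-4,-0.33,0,0,0,0.6],[-4,-0.33,0,0,0,0.6],[-4,-0.33,0,0,0,0.6],[-4,-0.33,0,0,0,0.6],[-4,-0.33,0,0,0,0.6],[-4,-0.33,0,0,0,0.6],[-4,-0.33,0,0,0,0.6],[-4,-0.33,0,0,0,0.6],[-4,-0.33,0,0,0,0.6],[-4,-0.33,0,0,0,0.6]]' 1 | grep tool
python3 -m pendant '[[-4,-0.3,0,0,0,0],[-4,-0.3,0,0,0,0],[-4,-0.3,0,0,0,0],[-4,-0.3,0,0,0,0],[-4,-0.3,0,0,0,0],[-3,-0.3,0,0,0,0],[-1.5,0,0,0,0,0],[0,0,0,0,0,0],[0,0,0,0,0,0]]'
python3 - <<'E'
from h import *
go(.53,-.36,.28,100)
W=Cam('wrist');im=W.grab('w12');h,s,v=hsv(im)
m=(s<40)&(v>150)
for b in blobs(m,150): print(b,W.plane(b[1],.07).round(4))
print([W.proj([x,-.3752,.07]).round() for x in(.4724,.5844)])
S=Cam('scene');D=Cam('side')
E
```

```text
tool_pos: [0.4475, -0.1318, 0.2715]
clock: 31.4
tool_pos: [0.4731, -0.3726, 0.2713]
orientation: [-0.001, 0.642, 0.766, 0.001]
ft_force: [-0.7, 1.0, 0.9]
grip_width: 0.997
grip_force: 0.0
clock 31.4 pos [ 0.4731 -0.3726  0.2713] psi 100.05 shift [ 0.25  5.82 -0.87] turn [-0.01 -0.15  0.05] len 5.89
(np.int32(1072), array([255.9, 158.2]), array([239, 138,  35,  40], dtype=int32)) [ 0.4761 -0.3707  0.07  ]
(np.int32(205), array([342.9, 162.9]), array([334, 155,  25,  24], dtype=int32)) [ 0.5672 -0.3597  0.07  ]
(np.int32(907), array([357.9, 178.4]), array([341, 162,  35,  34], dtype=int32)) [ 0.5874 -0.3734  0.07  ]
(np.int32(911), array([282.7, 255.2]), array([204, 241, 146,  30], dtype=int32)) [ 0.5269 -0.4778  0.07  ]
(np.int32(312), array([299.9, 249.1]), array([247, 241, 104,  18], dtype=int32)) [ 0.5447 -0.4666  0.07  ]
(np.int32(9516), array([275.7, 303.5]), array([192, 254, 177,  97], dtype=int32)) [ 0.5319 -0.544   0.07  ]
(np.int32(1930), array([234. , 347.6]), array([181, 299, 113,  65], dtype=int32)) [ 0.4925 -0.6187  0.07  ]
(np.int32(805), array([328.3, 361.2]), array([300, 349,  57,  28], dtype=int32)) [ 0.6165 -0.6191  0.07  ]
[array([252., 162.]), array([355., 180.])]
```

```bash
python3 - <<'E'
from h import *
W=Cam('wrist');p,R,s=pose()
Rt=W.R@R.as_matrix();tt=R.inv().apply(W.C-p)      # camera in tool frame
def at(pos,psi):
    c,n=np.cos(np.radians(psi)),np.sin(np.radians(psi));T=np.column_stack([[c,n,0],[n,-c,0],[0,0,-1]])
    w=Cam('wrist');w.R=Rt@T.T;w.C=np.array(pos)+T@tt;w.t=-w.R@w.C;return w
V=at([.5748,.0902,.3308],107.46);print(V.C)
Q=[V.plane(u,.03)[:2] for u in((223.5,126.5),(357,143.5),(327.5,286))]
print(np.round(Q,4));a=Q[1]-Q[0];b=Q[2]-Q[1]
print('len',np.linalg.norm(a),np.linalg.norm(b),'yaw',np.degrees(np.arctan2(a[1],a[0])),np.degrees(np.arctan2(b[0],-b[1])),'centre',(Q[0]+Q[2])/2)
# handle blue blob in w8 (159..176,175..225)
print('handle top corners',[V.plane(u,.046).round(4) for u in((160,174),(175,175),(157,223),(172,224))])
# box lips and mouth: look up mouth corners top
for u in((443,165),(336,300)):print('box?',V.plane(u,.155).round(4))
S=Cam('scene');im=S.grab('s13');h,s,v=hsv(im);m=((s<45)&(v>165)).astype(np.uint8);mm=np.zeros_like(m);mm[158:244,240:334]=m[158:244,240:334]
hull=cv2.convexHull(np.argwhere(mm)[:,::-1].astype(np.int32))[:,0]
r=cv2.minAreaRect((np.array([S.plane(u,.03)[:2] for u in hull])*1000).astype(np.float32));print(r)
print('jar blue/orange',blobs((h>100)&(h<125)&(s>60)&(v>60)&(mm*0+1>0),30), [b for b in blobs((h>3)&(h<25)&(s>50)&(v>80),4) if 230<b[1][0]<320 and b[1][1]>150])
E
```

```text
[0.55027396 0.16662579 0.47331269]
[[ 0.5323  0.0982]
 [ 0.7081  0.13  ]
 [ 0.7518 -0.0881]]
len 0.17871972517658485 0.22237070087537053 yaw 10.246466663633734 11.327753606470118 centre [0.6420541  0.00504738]
handle top corners [array([0.47  , 0.0155, 0.046 ]), array([0.4892, 0.0201, 0.046 ]), array([ 0.4813, -0.0549,  0.046 ]), array([ 0.5016, -0.0501,  0.046 ])]
box? [0.7521 0.146  0.155 ]
box? [ 0.7108 -0.0305  0.155 ]
((612.1619873046875, -0.6079559326171875), (240.22903442382812, 221.59898376464844), 10.23376750946045)
jar blue/orange [(np.int32(236), array([373.4,   4.1]), array([355,   0,  31,  13], dtype=int32)), (np.int32(59), array([291.9,  87. ]), array([288,  82,   8,  11], dtype=int32)), (np.int32(94), array([342.3, 116.9]), array([330, 109,  26,  17], dtype=int32)), (np.int32(493), array([328.3, 137.2]), array([307, 122,  46,  30], dtype=int32)), (np.int32(172), array([243.5, 171.6]), array([237, 161,  15,  23], dtype=int32)), (np.int32(97), array([273.3, 194.4]), array([264, 189,  21,  13], dtype=int32))] [(np.int32(14), array([268.5, 188.7]), array([267, 187,   4,   4], dtype=int32)), (np.int32(10), array([279.8, 189. ]), array([278, 188,   4,   3], dtype=int32)), (np.int32(11), array([280.5, 194.4]), array([279, 193,   4,   4], dtype=int32)), (np.int32(12), array([273.5, 197.5]), array([272, 196,   4,   4], dtype=int32))]
```

Four orange blobs show in the jar. The tray is at (0.641,0.004) with yaw 10.4°. I pick vial A, the nearer one.

```bash
python3 -m pendant '[[0,0.2,2,0,0,0],[0,0,3.5,0,0,0],[0,0,4,0,0,0],[0,0,4,0,0,0],[0,0,4,0,0,0],[0,0,3.5,0,0,0],[0,0,2,0,0,0],[0,0,1,0,0,0],[0,0,0,0,0,0],[0,0,0,0,0,0]]' | grep -E 'tool|ft'
python3 - <<'E'
from h import *
go(.475,-.373,.032,100.4)
E
```

```text
tool_pos: [0.4763, -0.3729, 0.033]
ft_force: [-0.2, 0.4, 0.3]
clock 32.5 pos [ 0.4763 -0.3729  0.033 ] psi 100.08 shift [ 0.01 -0.13  0.1 ] turn [ 0.1  -0.02 -0.32] len 0.17
```

```bash
python3 -m pendant '[[0,0,0,0,0,0],[0,0,0,0,0,0],[0,0,0,0,0,0],[0,0,0,0,0,0],[0,0,0,0,0,0],[0,0,0,0,0,0],[0,0,0,0,0,0]]' 0
python3 -m pendant '[[0,0,-0.5,0,0,0],[0,0,-1.5,0,0,0],[0,0,-3,0,0,0],[0,0,-4,0,0,0],[0,0,-3,0,0,0],[0,0,-1,0,0,0],[0,0,0,0,0,0]]'
python3 - <<'E'
from h import *
go(.6919,-.0131,.163,100.4)
W=Cam('wrist');im=W.grab('w14');h,s,v=hsv(im);print(blobs((s<40)&(v>150),300)[:3])
E
```

```text
clock: 33.2
tool_pos: [0.4761, -0.3733, 0.0329]
orientation: [0.001, 0.643, 0.766, 0.001]
ft_force: [-0.5, -0.4, 7.1]
grip_width: 0.421
grip_force: 59.0
clock: 33.9
tool_pos: [0.4762, -0.3736, 0.1642]
orientation: [0.002, 0.643, 0.766, 0.001]
ft_force: [-0.0, -0.6, -1.7]
grip_width: 0.416
grip_force: 60.0
clock 33.9 pos [ 0.4762 -0.3736  0.1642] psi 100.04 shift [31.74 27.52  0.17] turn [ 0.2   0.08 -0.36] len 42.01
[(np.int32(2632), array([387.9, 206.6]), array([356, 173,  64,  65], dtype=int32)), (np.int32(12110), array([253.3, 293.8]), array([200, 202, 107, 166], dtype=int32)), (np.int32(377), array([362.9, 373.2]), array([354, 358,  25,  26], dtype=int32))]
```

```bash
python3 -m pendant '[[1,0.87,0,0,0,0],[2,1.73,0,0,0,0],[3,2.6,0,0,0,0],[3,2.6,0,0,0,0],[3,2.6,0,0,0,0],[3,2.6,0,0,0,0],[3,2.6,0,0,0,0],[3,2.6,0,0,0,0],[3,2.6,0,0,0,0],[3,2.6,0,0,0,0],[2.5,2.17,0,0,0,0],[1.3,1.13,0,0,0,0]]' | grep tool
python3 -m pendant '[[0.94,0.82,0,0,0,-0.3],[0,0,1,0,0,0],[0,0,2,0,0,0],[0,0,2.5,0,0,0],[0,0,2.5,0,0,0],[0,0,1.5,0,0,0],[0,0,0.8,0,0,0],[0,0,0,0,0,0],[0,0,0,0,0,0]]' | grep -E 'tool|ft'
python3 - <<'E'
from h import *
go(.6919,-.0131,.037,100.4)
S=Cam('scene');im=S.grab('s15');D=Cam('side');D.grab('d15')
E
```

```text
tool_pos: [0.6852, -0.0181, 0.1604]
tool_pos: [0.6917, -0.0131, 0.0602]
ft_force: [1.0, 0.2, -0.3]
clock 36.05 pos [ 0.6917 -0.0131  0.0602] psi 100.31 shift [-0.    0.02  2.32] turn [ 0.09 -0.04 -0.09] len 2.32
```

```bash
python3 -m pendant '[[0,0,0.8,0,0,0],[0,0,0.7,0,0,0],[0,0,0.4,0,0,0],[0,0,0.25,0,0,0],[0,0,0,0,0,0],[0,0,0,0,0,0]]' | grep -E 'tool|ft'
python3 -m pendant '[[0,0,0.1,0,0,0],[0,0,0,0,0,0],[0,0,0,0,0,0]]' | grep -E 'tool|ft'
```

```text
tool_pos: [0.6914, -0.0125, 0.0381]
ft_force: [0.3, -0.8, -1.3]
tool_pos: [0.6914, -0.0126, 0.0372]
ft_force: [-0.6, -0.3, -1.3]
```

```bash
python3 -m pendant '[[0,0,0.05,0,0,0],[0,0,0,0,0,0],[0,0,0,0,0,0]]' | grep -E 'tool|ft'
python3 -m pendant '[[0,0,0,0,0,0],[0,0,0,0,0,0],[0,0,0,0,0,0],[0,0,0,0,0,0]]' 0.62 | grep -E 'ft|grip'
python3 -m pendant '[[0,0,-0.5,0,0,0],[0,0,-1.5,0,0,0],[0,0,-3,0,0,0],[0,0,-4,0,0,0],[0,0,-4,0,0,0],[0,0,-4,0,0,0],[0,0,-3,0,0,0],[0,0,-2,0,0,0],[0,0,0,0,0,0],[0,0,0,0,0,0]]' | grep -E 'tool|ft'
python3 - <<'E'
from h import *
D=Cam('side');S=Cam('scene');S.grab('s16');W=Cam('wrist');im=W.grab('w16');D.grab('d16')
h,s,v=hsv(S.im);m=(s<40)&(v>200);mm=np.zeros_like(m);mm[200:300,120:215]=m[200:300,120:215];print('loose',blobs(mm,60))
h,s,v=hsv(D.im);m=(s<40)&(v>200);mm=np.zeros_like(m);mm[205:265,270:340]=m[205:265,270:340];print('loose side',blobs(mm,60))
print('vial A plug should be: wrist',[W.proj([.6914,-.0126,z]).round() for z in(.056,.074)],'scene',[S.proj([.6914,-.0126,z]).round() for z in(.056,.074)],'side',[D.proj([.6914,-.0126,z]).round() for z in(.056,.074)])
go(.587,-.374,.27,100.4)
E
```

```text
tool_pos: [0.6915, -0.0126, 0.037]
ft_force: [-1.0, 0.2, 3.8]
ft_force: [0.6, -0.2, 0.5]
grip_width: 0.619
grip_force: 0.0
tool_pos: [0.6911, -0.0128, 0.2576]
ft_force: [-0.1, -0.4, 0.8]
loose [(np.int32(126), array([177. , 264.4]), array([171, 259,  13,  12], dtype=int32)), (np.int32(111), array([123.4, 291.4]), array([120, 281,   9,  19], dtype=int32))]
loose side [(np.int32(165), array([316.6, 235.3]), array([311, 227,  12,  18], dtype=int32)), (np.int32(77), array([334.1, 261.2]), array([325, 255,  15,  10], dtype=int32))]
vial A plug should be: wrist [array([253., 159.]), array([253., 164.])] scene [array([296., 206.]), array([297., 203.])] side [array([265., 180.]), array([266., 176.])]
clock 38.9 pos [ 0.6905 -0.0128  0.2555] psi 100.34 shift [-33.68 -16.67  -1.47] turn [-0.06 -0.07 -0.06] len 37.61
```

```bash
python3 -m pendant '[[-1.5,-0.74,0,0,0,0],[-3,-1.49,0,0,0,0],[-3.5,-1.73,0,0,0,0],[-3.5,-1.73,0,0,0,0],[-3.5,-1.73,0,0,0,0],[-3.5,-1.73,0,0,0,0],[-3.5,-1.73,0,0,0,0],[-3.5,-1.73,0,0,0,0],[-3.5,-1.73,0,0,0,0],[-2.7,-1.34,0,0,0,0],[-1.98,-0.99,0,0,0,0],[0,0,0,0,0,0]]' 1 | grep tool
python3 - <<'E'
from h import *
go(.587,-.374,.032,100.4)
W=Cam('wrist');im=W.grab('w17');h,s,v=hsv(im)
for b in blobs((s<40)&(v>150),150): 
    x,y,w,hh=b[2]
    if w<60: print(b,W.plane((x+w/2-.5,y+hh-w/2-.5),.07).round(4))
E
```

```text
tool_pos: [0.5841, -0.3796, 0.2553]
clock 40.1 pos [ 0.5841 -0.3796  0.2553] psi 99.96 shift [ 0.52  0.43 22.33] turn [-0.11  0.03 -0.44] len 22.34
(np.int32(1266), array([257.9, 154.5]), array([240, 132,  37,  44], dtype=int32)) [ 0.588  -0.3732  0.07  ]
(np.int32(278), array([ 91.1, 272.7]), array([ 88, 243,   7,  61], dtype=int32)) [ 0.4278 -0.5729  0.07  ]
(np.int32(366), array([112.7, 265.8]), array([102, 256,  28,  25], dtype=int32)) [ 0.4537 -0.5234  0.07  ]
(np.int32(401), array([300.8, 317.8]), array([288, 276,  26,  85], dtype=int32)) [ 0.6813 -0.5977  0.07  ]
```

```bash
python3 -m pendant '[[0.6,0.42,1.5,0,0,0],[0,0,3.5,0,0,0],[0,0,4,0,0,0],[0,0,4,0,0,0],[0,0,4,0,0,0],[0,0,3,0,0,0],[0,0,1.5,0,0,0],[0,0,0.8,0,0,0],[0,0,0,0,0,0],[0,0,0,0,0,0]]' | grep -E 'tool|ft'
python3 -m pendant '[[0,0,0,0,0,0],[0,0,0,0,0,0],[0,0,0,0,0,0],[0,0,0,0,0,0],[0,0,0,0,0,0],[0,0,0,0,0,0],[0,0,0,0,0,0]]' 0
python3 -m pendant '[[0,0,-0.5,0,0,0],[0,0,-1.5,0,0,0],[0,0,-3,0,0,0],[0,0,-4,0,0,0],[0,0,-4,0,0,0],[0,0,-1,0,0,0],[0,0,0,0,0,0]]'
python3 - <<'E'
from h import *
go(.6825,.0381,.173,100.4)
E
```

```text
tool_pos: [0.5916, -0.3675, 0.0345]
ft_force: [-0.0, -0.4, 0.6]
clock: 41.85
tool_pos: [0.591, -0.3674, 0.034]
orientation: [0.0, 0.641, 0.768, 0.001]
ft_force: [-1.7, 0.3, 6.2]
grip_width: 0.415
grip_force: 59.2
clock: 42.55
tool_pos: [0.5917, -0.3678, 0.1761]
orientation: [0.002, 0.641, 0.768, 0.001]
ft_force: [1.0, 0.1, -0.0]
grip_width: 0.415
grip_force: 59.9
clock 42.55 pos [ 0.5917 -0.3678  0.1761] psi 100.34 shift [38.31 16.22  0.31] turn [ 0.25  0.1  -0.06] len 41.6
```

```bash
python3 -m pendant '[[1,0.42,0,0,0,0],[2,0.84,0,0,0,0],[3,1.26,0,0,0,0],[3.8,1.6,0,0,0,0],[4,1.7,0,0,0,0],[4,1.7,0,0,0,0],[4,1.7,0,0,0,0],[4,1.7,0,0,0,0],[4,1.7,0,0,0,0],[4,1.7,0,0,0,0],[3,1.26,0,0,0,0],[2,0.64,0,0,0,0]]' | grep tool
python3 -m pendant '[[0,0,1,0,0,0],[0,0,2,0,0,0],[0,0,2.5,0,0,0],[0,0,2.5,0,0,0],[0,0,1.5,0,0,0],[0,0,0.5,0,0,0],[0,0,0,0,0,0],[0,0,0,0,0,0]]' | grep -E 'tool|ft'
python3 - <<'E'
from h import *
go(.6815,.0430,.039,100.4)
W=Cam('wrist');im=W.grab('w18');h,s,v=hsv(im)
for b in blobs((s<40)&(v>150),150): print(b)
print('plug if centred',W.proj([*pose()[0][:2],pose()[0][2]+.038]))
E
```

```text
tool_pos: [0.6797, 0.0485, 0.1712]
tool_pos: [0.6812, 0.0434, 0.0743]
ft_force: [0.8, -0.3, 0.2]
clock 44.55 pos [0.6812 0.0434 0.0743] psi 100.32 shift [-0.05  0.02  3.53] turn [ 0.1  -0.05 -0.08] len 3.53
(np.int32(990), array([398.3,  63.5]), array([364,  40,  75,  50], dtype=int32))
(np.int32(1646), array([476.9,  80.8]), array([441,  67,  71,  29], dtype=int32))
(np.int32(38587), array([172.3, 153.9]), array([  0,  82, 333, 206], dtype=int32))
(np.int32(1640), array([251.1, 247.5]), array([216, 230,  73,  42], dtype=int32))
(np.int32(6854), array([254.2, 322.2]), array([205, 277, 101,  89], dtype=int32))
(np.int32(316), array([ 69. , 289.9]), array([ 39, 279,  59,  27], dtype=int32))
plug if centred [254.20782937 306.66251998]
```

```bash
python3 -m pendant '[[0,0,1.2,0,0,0],[0,0,1,0,0,0],[0,0,0.6,0,0,0],[0,0,0.4,0,0,0],[0,0,0.25,0,0,0],[0,0,0,0,0,0],[0,0,0,0,0,0]]' | grep -E 'tool|ft'
python3 -m pendant '[[0,0,0.1,0,0,0],[0,0,0,0,0,0],[0,0,0,0,0,0]]' | grep -E 'tool|ft'
```

```text
tool_pos: [0.6809, 0.0437, 0.0393]
ft_force: [1.4, -0.0, -1.0]
tool_pos: [0.6809, 0.0437, 0.0383]
ft_force: [0.4, -0.2, -0.0]
```

```bash
python3 -m pendant '[[0,0,0.05,0,0,0],[0,0,0,0,0,0],[0,0,0,0,0,0]]' | grep -E 'tool|ft'
python3 -m pendant '[[0,0,0,0,0,0],[0,0,0,0,0,0],[0,0,0,0,0,0],[0,0,0,0,0,0]]' 0.62 | grep -E 'ft|grip'
python3 -m pendant '[[0,0,-0.5,0,0,0],[0,0,-1.5,0,0,0],[0,0,-3,0,0,0],[0,0,-4,0,0,0],[0,0,-4,0,0,0],[0,0,-4,0,0,0],[0,0,-4,0,0,0],[0,0,-3,0,0,0],[0,0,0,0,0,0],[0,0,0,0,0,0]]' | grep -E 'tool|ft'
python3 - <<'E'
from h import *
S=Cam('scene');S.grab('s19');W=Cam('wrist');im=W.grab('w19');D=Cam('side');D.grab('d19')
h,s,v=hsv(im)
for b in blobs((s<40)&(v>150),300): print(b)
for n,p in(('A',(.6914,-.0126)),('B',(.6815,.038))): print(n,[[c.proj([*p,z]).round().tolist() for z in(.06,.074)] for c in(W,S,D)])
go(.4797,-.0254,.27,100.4)
for x,y in((-.09,-.11),(.09,-.11),(.09,.11),(-.09,.11)):
    print(W.proj([.641+.9836*x-.1805*y,.004+.1805*x+.9836*y,.03]).round(1))
E
```

```text
tool_pos: [0.6809, 0.0437, 0.038]
ft_force: [-1.4, 0.1, 3.9]
ft_force: [0.4, -0.5, 0.3]
grip_width: 0.62
grip_force: 0.0
tool_pos: [0.6807, 0.0434, 0.2795]
ft_force: [-0.1, 0.8, -1.2]
(np.int32(3665), array([455.4, 132.3]), array([381,  73, 131, 200], dtype=int32))
(np.int32(20769), array([215.2, 156.2]), array([ 90,  80, 202, 177], dtype=int32))
(np.int32(1784), array([500.2, 293.1]), array([478, 237,  34, 103], dtype=int32))
(np.int32(976), array([403.3, 277.5]), array([353, 270, 101,  16], dtype=int32))
(np.int32(479), array([481.9, 337.6]), array([466, 319,  37,  34], dtype=int32))
A [[[253.0, 204.0], [253.0, 209.0]], [[297.0, 205.0], [297.0, 203.0]], [[265.0, 179.0], [266.0, 176.0]]]
B [[[253.0, 161.0], [253.0, 164.0]], [[306.0, 193.0], [306.0, 190.0]], [[255.0, 175.0], [255.0, 172.0]]]
clock 47.45 pos [0.6799 0.0434 0.2767] psi 100.35 shift [ -3.18 -20.93   0.69] turn [-0.05 -0.06 -0.05] len 21.18
[149.2 256.8]
[286.3 256.6]
[292.4  80.5]
[130.   80.6]
```

```bash
python3 -m pendant '[[-0.2,-1.3,0,0,0,0],[-0.4,-2.6,0,0,0,0],[-0.6,-4,0,0,0,0],[-0.6,-4,0,0,0,0],[-0.6,-4,0,0,0,0],[-0.5,-2.9,0,0,0,0],[-0.3,-1.75,0,0,0,0],[0,0,0,0,0,0],[0,0,0,0,0,0],[0,0,0,0,0,0]]' 0.7 | grep tool
python3 - <<'E'
from h import *
W=Cam('wrist');im=W.grab('w20');h,s,v=hsv(im)
m=((h>100)&(h<125)&(s>140)&(v>60)).astype(np.uint8)
for b in blobs(m,100):
    x,y,w,hh=b[2];mm=np.zeros_like(m);mm[y:y+hh,x:x+w]=m[y:y+hh,x:x+w]
    bp=cv2.boxPoints(cv2.minAreaRect(np.argwhere(mm)[:,::-1].astype(np.float32)))
    print(b,bp.round(1).tolist(),[W.plane(u,.046)[:2].round(4).tolist() for u in bp])
    up=(v*mm);print('V levels',np.percentile(v[mm>0],[10,50,90]))
g=((h>60)&(h<85)&(s>60)&(v>50));print('green',blobs(g,150))
go(.4836,-.0249,.03,100.4)
E
```

```text
tool_pos: [0.4852, -0.0245, 0.2771]
(np.int32(646), array([249.4, 150.8]), array([244, 122,  13,  58], dtype=int32)) [[244.0, 122.0], [256.0, 122.0], [256.0, 179.0], [244.0, 179.0]] [[0.4697, 0.0082], [0.4827, 0.0106], [0.4947, -0.0537], [0.481, -0.0562]]
V levels [ 82. 200. 207.]
(np.int32(333), array([349.3, 153.9]), array([338, 137,  28,  33], dtype=int32)) [[329.79998779296875, 152.60000610351562], [363.79998779296875, 135.60000610351562], [373.20001220703125, 154.39999389648438], [339.20001220703125, 171.39999389648438]] [[0.5712, -0.008], [0.6037, 0.0175], [0.6203, -0.0012], [0.5875, -0.0275]]
V levels [142. 203. 205.]
green [(np.int32(655), array([487., 278.]), array([455, 254,  57,  52], dtype=int32)), (np.int32(332), array([100.3, 300.8]), array([ 82, 293,  33,  17], dtype=int32)), (np.int32(392), array([505. , 349.1]), array([495, 334,  17,  35], dtype=int32))]
clock 48.5 pos [ 0.4852 -0.0245  0.2771] psi 100.38 shift [-0.03 -0.18 24.71] turn [ 0.04 -0.05 -0.02] len 24.71
```

```bash
python3 -m pendant '[[-0.05,-0.28,2,0,0,0],[0,0,3.5,0,0,0],[0,0,4,0,0,0],[0,0,4,0,0,0],[0,0,4,0,0,0],[0,0,3.5,0,0,0],[0,0,2,0,0,0],[0,0,1.2,0,0,0],[0,0,0.5,0,0,0],[0,0,0,0,0,0],[0,0,0,0,0,0]]' | grep -E 'tool|ft'
python3 -m pendant '[[0,0,0.25,0,0,0],[0,0,0.25,0,0,0],[0,0,0,0,0,0],[0,0,0,0,0,0]]' | grep -E 'tool|ft'
python3 -m pendant '[[0,0,0.25,0,0,0],[0,0,0.25,0,0,0],[0,0,0,0,0,0],[0,0,0,0,0,0]]' | grep -E 'tool|ft'
```

```text
tool_pos: [0.4823, -0.0256, 0.0312]
ft_force: [-0.2, 0.1, -0.3]
tool_pos: [0.4818, -0.0256, 0.0256]
ft_force: [-0.2, 0.4, 0.3]
tool_pos: [0.4816, -0.0257, 0.0203]
ft_force: [0.7, -1.0, 0.8]
```

```bash
python3 -m pendant '[[0,0,0,0,0,0],[0,0,0,0,0,0],[0,0,0,0,0,0],[0,0,0,0,0,0],[0,0,0,0,0,0],[0,0,0,0,0,0],[0,0,0,0,0,0]]' 0
python3 - <<'E'
from h import *
go(.6989,.0111,.0205,96.1)
E
```

```text
clock: 51.1
tool_pos: [0.482, -0.0257, 0.0207]
orientation: [0.0, 0.641, 0.768, 0.001]
ft_force: [0.2, 1.0, 6.0]
grip_width: 0.121
grip_force: 60.7
clock 51.1 pos [ 0.482  -0.0257  0.0207] psi 100.34 shift [-0.28 22.    0.05] turn [ 0.09 -0.05  4.24] len 22.0
```

```bash
python3 -m pendant '[[0.15,0,0,0,0,0.7],[0.3,0,0,0,0,0.9],[0.3,0,0,0,0,0.9],[0.3,0,0,0,0,0.9],[0.2,0,0,0,0,0.6],[0.1,0,0,0,0,0.24],[0,0,0,0,0,0],[0,0,0,0,0,0]]'
python3 - <<'E'
from h import *
go(.6989,.0111,.0205,96.1)
W=Cam('wrist');W.grab('w21')
E
```

```text
clock: 51.9
tool_pos: [0.48, -0.0133, 0.0207]
orientation: [0.0, 0.669, 0.743, 0.001]
ft_force: [-0.0, -3.5, 4.7]
grip_width: 0.126
grip_force: 60.9
clock 51.9 pos [ 0.48   -0.0133  0.0207] psi 95.99 shift [ 0.14 22.03  0.05] turn [ 0.09 -0.   -0.11] len 22.03
```

```bash
python3 -m pendant '[[0.05,0.2,0,0,0,0],[0.05,0.5,0,0,0,0],[0.04,0.8,0,0,0,0],[0,1,0,0,0,0],[0,1,0,0,0,0],[0,1,0,0,0,0],[0,1,0,0,0,0],[0,1,0,0,0,0],[0,0.8,0,0,0,0],[0,0.5,0,0,0,0],[0,0.2,0,0,0,0],[0,0,0,0,0,0]]' | grep -E 'tool|ft|width'
python3 - <<'E'
from h import *
go(.6989,.0111,.0205,96.1)
S=Cam('scene');S.grab('s22')
E
```

```text
tool_pos: [0.5546, -0.003, 0.0207]
ft_force: [-12.5, -0.7, 16.5]
grip_width: 0.129
clock 53.15 pos [ 0.5546 -0.003   0.0207] psi 96.07 shift [-0.12 14.5  -0.08] turn [-0.4  -0.1  -0.03] len 14.5
```

```bash
python3 -m pendant '[[0,0.2,-0.05,0,0,0],[0,0.4,0,0,0,0],[0,0.5,0,0,0,0],[0,0.5,0,0,0,0],[0,0.4,0,0,0,0],[0,0.2,0,0,0,0],[0,0,0,0,0,0]]' | grep -E 'tool|ft|width'
python3 - <<'E'
from h import *
p,R,s=pose();print('force tool',R.inv().apply(s['ft_force']).round(1),'torque',R.inv().apply(s['ft_torque']).round(2))
go(.6989,.0111,.0205,96.1)
S=Cam('scene');S.grab('s22')
E
```

```text
tool_pos: [0.5782, -0.0004, 0.0207]
ft_force: [-8.1, -0.9, 6.3]
grip_width: 0.125
force tool [-0.  -8.1 -6.3] torque [ 1.15 -0.03 -0.01]
clock 53.9 pos [ 5.782e-01 -4.000e-04  2.070e-02] psi 96.08 shift [-0.13 12.12 -0.03] turn [-0.25 -0.08 -0.01] len 12.12
```

```bash
python3 -m pendant '[[0,0.3,0,0,0,0],[0,0.6,0,0,0,0],[0,0.9,0,0,0,0],[0,1,0,0,0,0],[0,1,0,0,0,0],[0,1,0,0,0,0],[0,1,0,0,0,0],[0,0.9,0,0,0,0],[0,0.6,0,0,0,0],[0,0.3,0,0,0,0],[0,0.1,0,0,0,0],[0,0,0,0,0,0]]' | grep -E 'tool|ft|width'
python3 - <<'E'
from h import *
p,R,s=pose();print('force tool',R.inv().apply(s['ft_force']).round(1),'torque',R.inv().apply(s['ft_torque']).round(2))
go(.6989,.0111,.0205,96.1)
E
```

```text
tool_pos: [0.6546, 0.0077, 0.0208]
ft_force: [-8.6, -0.2, 7.4]
grip_width: 0.132
force tool [ 0.7 -8.6 -7.4] torque [ 1.32  0.03 -0.02]
clock 55.15 pos [0.6546 0.0077 0.0208] psi 96.08 shift [-0.13  4.44  0.01] turn [-0.27 -0.08 -0.02] len 4.44
```

```bash
python3 -m pendant '[[0,0.3,0,0,0,0],[0,0.6,0,0,0,0],[0,0.8,0,0,0,0],[0,0.8,0,0,0,0],[0,0.6,0,0,0,0],[0,0.4,0,0,0,0],[0,0.2,0,0,0,0],[0,0.1,0,0,0,0],[0,0,0,0,0,0]]' | grep -E 'tool|ft|width'
python3 -m pendant '[[0,0.2,0,0,0,0],[0,0.2,0,0,0,0],[0,0,0,0,0,0],[0,0,0,0,0,0]]' | grep -E 'tool|ft|width'
```

```text
tool_pos: [0.6925, 0.0116, 0.0208]
ft_force: [-8.2, -1.6, 8.2]
grip_width: 0.125
tool_pos: [0.6967, 0.0121, 0.0208]
ft_force: [-7.8, -1.3, 7.3]
grip_width: 0.134
```

```bash
python3 -m pendant '[[0,0.15,0,0,0,0],[0,0.1,0,0,0,0],[0,0,0,0,0,0],[0,0,0,0,0,0]]' | grep -E 'tool|ft|width'
python3 -m pendant '[[0,0.15,0,0,0,0],[0,0.1,0,0,0,0],[0,0,0,0,0,0],[0,0,0,0,0,0]]' | grep -E 'tool|ft|width'
```

```text
tool_pos: [0.6977, 0.0122, 0.0208]
ft_force: [-11.7, -1.0, 11.6]
grip_width: 0.129
tool_pos: [0.6977, 0.0122, 0.0208]
ft_force: [-20.0, -1.4, 17.4]
grip_width: 0.123
```

```bash
python3 - <<'E'
from h import *
p,R,s=pose();print('force tool',R.inv().apply(s['ft_force']).round(1),'torque',R.inv().apply(s['ft_torque']).round(2))
go(.6977,.0122,.0208,96.1)
E
python3 -m pendant '[[0,0.1,0,0,0,0],[0,0,0,0,0,0],[0,0,0,0,0,0]]' | grep -E 'tool|ft'
python3 -m pendant '[[0,-0.4,0,0,0,0],[0,0,0,0,0,0]]' | grep -E 'tool|ft'
python3 -m pendant '[[0,0,0,0,0,0],[0,0,0,0,0,0],[0,0,0,0,0,0],[0,0,0,0,0,0]]' 0.5 | grep -E 'tool|ft|width'
```

```text
force tool [  0.8 -20.2 -17.2] torque [ 3.53  0.09 -0.01]
clock 57.25 pos [0.6977 0.0122 0.0208] psi 96.06 shift [-0.  0.  0.] turn [-0.66 -0.11 -0.03] len 0.0
tool_pos: [0.6977, 0.0122, 0.0208]
ft_force: [-22.8, -1.9, 19.6]
tool_pos: [0.6977, 0.0123, 0.0208]
ft_force: [-9.6, -1.0, 8.4]
tool_pos: [0.7015, 0.0129, 0.021]
ft_force: [-0.4, 0.7, -0.2]
grip_width: 0.5
```

```bash
python3 -m pendant '[[0,-0.4,-0.2,0,0,0],[0,0,-1.5,0,0,0],[0,0,-3,0,0,0],[0,0,-4,0,0,0],[0,0,-4,0,0,0],[0,0,-4,0,0,0],[0,-3,-4,0,0,0],[0,-4,-3,0,0,0],[0,-4,0,0,0,0],[0,-3,0,0,0,0],[0,0,0,0,0,0],[0,0,0,0,0,0]]' | grep -E 'tool|ft'
python3 - <<'E'
from h import *
S=Cam('scene');D=Cam('side');W=Cam('wrist');S.grab('sF');D.grab('dF');W.grab('wF')
z=lambda im,x0,y0,x1,y1,w,h:cv2.resize(im[y0:y1,x0:x1],(w,h),interpolation=cv2.INTER_CUBIC)
top=np.hstack([z(S.im,225,75,425,300,356,400),z(D.im,135,110,345,220,444,233) if 0 else np.vstack([z(D.im,135,115,345,220,444,222),z(W.im,100,50,512,250,444,178)])])
bot=z(S.im,50,190,450,290,800,200)
cv2.imwrite('pics/mF.png',np.vstack([top,bot])[:,:,::-1])
h,s,v=hsv(W.im);m=((h>100)&(h<125)&(s>140)&(v>60)).astype(np.uint8)
for b in blobs(m,100):
    x,y,w,hh=b[2];mm=np.zeros_like(m);mm[y:y+hh,x:x+w]=m[y:y+hh,x:x+w]
    bp=cv2.boxPoints(cv2.minAreaRect(np.argwhere(mm)[:,::-1].astype(np.float32)));print(b[0],[W.plane(u,.046)[:2].round(4).tolist() for u in bp])
E
```

```text
tool_pos: [0.5581, -0.0028, 0.2595]
ft_force: [-0.0, 0.1, -0.5]
1244 [[0.6796, -0.0182], [0.6727, 0.047], [0.6998, 0.0471], [0.7083, -0.0183]]
```

View pics/mF.png

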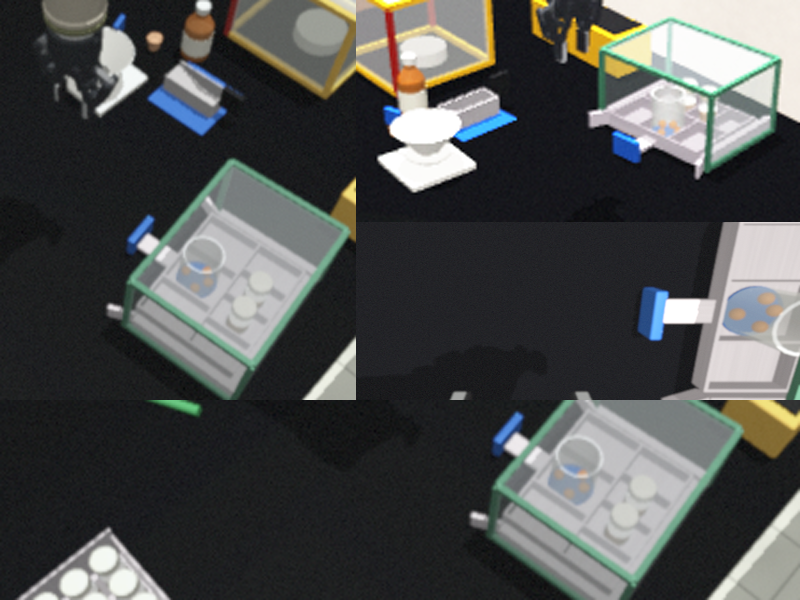

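The final picture shows:
- **Dry box:** the tray is straight and home in the box, with the jar (four balls) and two vials standing.
- **Pad and mat:** the funnel stands upright on the white pad and the scoop lies level on the blue mat.
- **Bench:** no loose vials remain, and the bottle and cork are where they were.

```bash
python3 - <<'E'
from bench import arm
print(arm.sign_off())
E
```

```text
the job is handed in; nothing more can be done
None
```

The job is handed in: all four balls are in the jar, the funnel stands on the white pad, the scoop lies on the blue mat, both loose vials are in the tray, and the tray is home against the back stop.

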